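# Bench bits into their fitted trays

### The job

Tidy the bench: put the tape measure, the wax tin, the wooden wedge and the small orange-brown packing block each into the shallow tray that is made for it, lying fully down inside the rim the same way up as it is now. Set each one down rather than dropping it, and leave the dark sample tile by the vice where it lies.

Things in the scene. Friction and masses are not known exactly. Their poses are not given: they have to be found in the camera images.
- wedge: loose pale wooden wedge lying flat: 34 (own x) x 110 (own y) x 28 mm; its sides across x are upright and parallel. Its top slopes evenly from 28 mm high at its -y end to 4 mm at its +y end; 21 mm high at y = -25 mm. Origin: centre of its underside; z up. 0.05 kg. Either way round is right in its tray. Fingertips held 8 mm or more above its underside clear the tray's rim.
- tape_measure: loose yellow and black steel tape in its case, standing upright: 31 (own x, its flat sides) x 79 (own y) x 63 mm high; the case reaches from y -31 to +38 mm. Origin: on its underside, halfway through its thickness; z up. 0.28 kg. Either way round is right in its tray. Fingertips held 8 mm or more above its underside clear the tray's rim.
- packing_block: loose small sawn block of orange-brown wood: 45 (own x) x 60 (own y) x 30 mm high. Origin: centre of its underside; z up. 0.06 kg. Either way round is right in its tray. Fingertips held 8 mm or more above its underside clear the tray's rim.
- wax_tin: loose round tin, white lid above a red and white band: 68 mm diameter, 43 mm high, standing on its base. Origin: centre of its underside; z up. 0.11 kg. Any yaw is right in its tray. Fingertips held 8 mm or more above its underside clear the tray's rim.
- wedge_tray: fixed shallow pale wooden tray with a green floor, for the wedge; outside 62 x 138 mm and 8 mm high; its pocket is 50 x 126 mm (own x by own y), the floor 3 mm above the bench, so the rim rises 5 mm above the floor. Origin: centre of its underside, on the bench; z up
- tape_tray: fixed shallow pale wooden tray with a yellow floor, for the tape measure (placed origin to origin); outside 59 x 104 mm and 8 mm high; its pocket is 47 x 92 mm (own x by own y), the floor 3 mm above the bench, so the rim rises 5 mm above the floor. Origin: centre of its underside, on the bench; z up
- block_tray: fixed shallow pale wooden tray with a blue floor, for the packing block; outside 73 x 88 mm and 8 mm high; its pocket is 61 x 76 mm (own x by own y), the floor 3 mm above the bench, so the rim rises 5 mm above the floor. Origin: centre of its underside, on the bench; z up
- tin_tray: fixed shallow pale wooden round dish with a red floor, for the wax tin; 96 mm outside diameter and 8 mm high; its pocket is 84 mm across, the floor 3 mm above the bench, so the rim rises 5 mm above the floor. Origin: centre of its underside, on the bench; z up
- sample_tile: bystander, loose: thin dark brown wooden sample tile, 46 (own x) x 88 (own y) x 11 mm, origin at the centre of its underside. Not to be moved. (Obstacle: a green bench vice, up to 140 mm high, fixed at about x 0.41 to 0.55, y -0.27 to -0.03.)
Not all that is in view belongs to the job. What is shaped like the block_tray but purple is not meant.

How it is judged (in metres and radians):
At the end, for the whole second after the job is handed in: Each of the four things sits level (within 0.06 rad) on the floor of its own tray, inside the rim (centre within 13 to 20 mm of the tray's), at rest and released; the sample tile lies within 20 mm of where it began (horizontal distance between wedge and wedge_tray below 0.015 m and z of wedge in the frame of wedge_tray between 0.001 and 0.0055 m and angle between each of wedge, tape_measure, packing_block, wax_tin's own z axis and vertical below 0.06 rad and linear speed of each of wedge, tape_measure, packing_block, wax_tin below 0.01 m/s and angular speed of each of wedge, tape_measure, packing_block, wax_tin below 0.1 rad/s and contact force between the fingers and wedge below 0.05 N and horizontal distance between tape_measure and tape_tray below 0.02 m and z of tape_measure in the frame of tape_tray between 0.001 and 0.0055 m and contact force between the fingers and tape_measure below 0.05 N and horizontal distance between packing_block and block_tray below 0.015 m and z of packing_block in the frame of block_tray between 0.001 and 0.0055 m and contact force between the fingers and packing_block below 0.05 N and horizontal distance between wax_tin and tin_tray below 0.013 m and z of wax_tin in the frame of tin_tray between 0.001 and 0.0055 m and contact force between the fingers and wax_tin below 0.05 N and distance of sample_tile from where it was at the start of the episode below 0.02 m); the robot touches nothing.
It fails at once if the dark sample tile is pushed away by more than 20 mm (distance of sample_tile from where it was at the start of the episode above 0.02 m).
It fails at once if a thing is tipped over (angle between any of wedge, tape_measure, packing_block, wax_tin's own z axis and vertical above 0.7 rad).
It fails at once if a thing is dropped from more than about 30 mm ((linear speed of wedge above 0.75 m/s and contact force between the fingers and wedge below 0.05 N) or (linear speed of tape_measure above 0.75 m/s and contact force between the fingers and tape_measure below 0.05 N) or (linear speed of packing_block above 0.75 m/s and contact force between the fingers and packing_block below 0.05 N) or (linear speed of wax_tin above 0.75 m/s and contact force between the fingers and wax_tin below 0.05 N)).
It also fails if it takes over 120 s, if anything falls off the work surface, if the arm or the gripper's body presses on something with over 40 N, if the wrist force passes 120 N, or if a joint passes its speed limit or range.

### The arm

A 7-joint arm with a two-finger parallel gripper is mounted at the origin on the work surface; the furniture and walls round the work are solid. World frame = base frame: x ahead of the robot, y to its left, z up, the work surface at z = 0. Lengths are in mm, angles in rad, forces in N, time in s.
With the tool pointing down it reaches from about 400 to 875 mm from the base axis. Payload 4.4 kg.
Tool frame: the origin (TCP) lies midway between the tips of the shut fingers; the grasp point (between the pads) lies 19 mm behind it; x points along the fingers, y is the direction in which the jaws open and shut, and the axes are right-handed (so a half turn about x gives the same grasp; the last joint's range is limited). The gripper opens to 85 mm and grips with 20 to 120 N. Pads are 22 mm wide; open, the fingers measure 114 mm over their backs; the gripper's body (76 mm by 85 mm) begins 54 mm behind the grasp point. The pads swing forward as they close: fully open they stand 13 mm farther back than shut.
Start: joints at [-0.066, 0.628, 0.038, 1.517, -0.027, 0.996, -0.02], TCP at [650.014, 0.027, 231.313] pointing down, gripper open.
Joint ranges: [-3.06, 3.06], [-0.37, 2.12], [-1.25, 1.32], [0.18, 2.47], [-1.1, 4.24], [0.23, 1.98], [-2.94, 2.94]. Speed limits (rad/s): [2.57, 2.57, 3.14, 3.14, 3.14, 3.14, 3.14].

### API

Orientations are given as [roll, pitch, yaw] about the fixed x, y, z axes, in that order (R = Rz(yaw) Ry(pitch) Rx(roll)).
In Python, from cell import ctrl gives the robot as it stands.
- The arm moves only by the tool arm_command, never from a script. Its argument "series" is a list of rows, each a list of 7 numbers: the opening, from 0 (shut) to 1 (fully open), then the shift along the world's x, y, z in cm, then the turn, a rotation vector about the world's x, y, z in degrees. In form: [[claw, x, y, z, rx, ry, rz], ...]. A call has 1 to 20 rows; each row shifts and turns the commanded pose from where the row before left it; what a row does not reach is not made up. A row lasts 1/12 s, in which the tool goes at most 41.7 mm and 7.16 degrees, less where a joint would pass 70% of its speed; a pose out of reach is approached as far as the arm can. A call with a gripper value outside its range is refused whole. The fingers move at their own pace and stop on an object; the grip force is fixed at half the most. Time passes only in rows, so rows that do not move let the fingers close. It gives the time, the measured TCP pose, the force and the opening at its end, in the units of the state.
- ctrl.read_state(): the state, without advancing time (a new reading comes with each control period).
- ctrl.get_image(name): name is "scene" or "side" or "wrist"; returns the picture (420x560x3 uint8, blue, green, red); there is no depth.
- ctrl.calibration(name): a dict with "fovy" (degrees; the focal length in pixels is half the picture's height over the tangent of half this angle, whatever the lens; pixels are square), "cx", "cy" (the principal point, pixels), "cam_to_world" (4x4, takes a point from camera to world coordinates); the wrist camera has in their place "T_tool_cam" (4x4, takes a point from camera to tool coordinates, whose origin is the TCP and whose axes are the tool frame's). Camera axes: x right, y up, looking along -z (the intrinsics and any distortion apply to the point x, -y, -z); pixel columns grow to the right and rows downward; lengths in mm; the calibration is good to about 2 mm. The wrist camera is an equidistant fisheye: a pixel r from the principal point sees the ray r / f radians off the axis. A picture is of the moment at which its call begins: read the wrist's pose just before it. calibration takes no time and is no camera call.
- ctrl.finish_job(): hands the job in, once; it reports no verdict.
Trained networks look in the newest picture that a camera, given by its name, has taken for a name from the list of things; names that differ only in an ending like _2 or _b are one class to them, and where a whole thing is asked for, a point or a joint stands for the part that bears it (a point fixed in the world has none). Each returns a list of dicts, best first, with "conf" (0 to 1); they miss things now and then, are a little off and sometimes report something else, mostly with a low value. They report only what shows in the picture. A call takes as long as a camera call. They do not tell look-alikes from the thing itself.
- ctrl.spot_in(label, camera): "centre" ([x, y, z] in mm, in world coordinates, good to about 4 mm: the middle of the surface that is visible of it).
The state is a dict: "clock": time; "qpos": joint angles; "qd": joint speeds; "tau": joint torques, N m; "eef_pos": TCP position; "tool_rot": TCP orientation; "force": force on the tool from outside, world axes, zero at the start; "torque": the same for the moment, N m; "width": finger opening in mm.
Only numpy, scipy, OpenCV 4.12 (cv2) and the standard library are available. Lean on these libraries where they do the work, as an engineer would, in place of code of your own. Each camera call takes 0.05 s, during which the arm holds its last target.

## Working session

There is one attempt and no reset: what is moved stays moved. The work goes in short steps, Python scripts to look and compute and a tool call to move; the robot and the scene stay as the last step left them, time stands still between calls to the robot, and variables do not carry over. Pictures are saved under pics/ and viewed, and the job is handed in when it is done.

Besides the shell and the picture viewer there is one more tool, called in YAML: its name, and indented under it one key for each argument. arm_command: Moves the arm, as the interface text tells. Its arguments: {"type":"object","properties":{"series":{"type":"array"}},"required":["series"]}

```bash
ls; mkdir -p pics; python3 - <<'E'
from cell import ctrl
import cv2
s=ctrl.read_state();print({k:s[k] for k in('clock','eef_pos','tool_rot','width','force')})
for n in('scene','side','wrist'):
    im=ctrl.get_image(n);cv2.imwrite(f'pics/{n}0.png',im)
    print(n,ctrl.calibration(n))
    for l in ('wedge','tape_measure','packing_block','wax_tin','wedge_tray','tape_tray','block_tray','tin_tray','sample_tile'):
        print(l,[([round(v) for v in d['centre']],round(d['conf'],2)) for d in ctrl.spot_in(l,n)])
E
```

```text
pics
{'clock': 0.0, 'eef_pos': array([6.49389440e+02, 4.34611389e-02, 2.30399668e+02]), 'tool_rot': array([-1.55046796,  1.56893643, -3.1212408 ]), 'width': 85.20501251689956, 'force': array([-0.15341173,  0.20416241, -0.21951951])}
scene {'fovy': 54.97220851401641, 'cx': 285.398995922994, 'cy': 208.7015035666588, 'cam_to_world': array([[ 8.99319112e-01,  2.42024292e-01, -3.64210620e-01,
        -5.96642327e+01],
       [-4.36602365e-01,  4.50161760e-01, -7.78930526e-01,
        -1.12055635e+03],
       [-2.45664152e-02,  8.59522328e-01,  5.10507453e-01,
         7.57111646e+02],
       [ 0.00000000e+00,  0.00000000e+00,  0.00000000e+00,
         1.00000000e+00]])}
wedge [([628, -210, 14], 0.78)]
tape_measure [([565, -349, 43], 0.64)]
packing_block [([407, -386, 33], 0.61)]
wax_tin [([494, -491, 46], 0.95), ([592, 11, 6], 0.74)]
wedge_tray [([403, 385, 4], 0.67), ([496, -493, 41], 0.45)]
tape_tray [([466, 175, 3], 0.71), ([446, 69, 7], 0.67)]
block_tray [([302, -290, 4], 0.65), ([466, 175, 4], 0.64)]
tin_tray [([442, 273, 2], 0.55)]
sample_tile [([404, 386, 4], 0.24)]
side {'fovy': 4
[... 826 characters left out ...]
], 0.71)]
wrist {'fovy': 65.70646984690485, 'cx': 273.94073344794464, 'cy': 208.27857410961883, 'T_tool_cam': array([[ 1.19125640e-03,  2.78646044e-01, -9.60393129e-01,
        -1.42712863e+02],
       [ 9.99999121e-01,  2.27240118e-04,  1.30631392e-03,
        -1.35592706e-01],
       [ 5.82239055e-04, -9.60393841e-01, -2.78645528e-01,
        -7.01244148e+01],
       [ 0.00000000e+00,  0.00000000e+00,  0.00000000e+00,
         1.00000000e+00]])}
wedge [([628, -185, 13], 0.57)]
tape_measure []
packing_block [([406, -358, 31], 0.49)]
wax_tin []
wedge_tray []
tape_tray [([450, 57, 5], 0.78)]
block_tray [([464, 176, -4], 0.97)]
tin_tray [([434, 227, 6], 0.62)]
sample_tile [([587, 2, 9], 0.96)]
```

View pics/scene0.png

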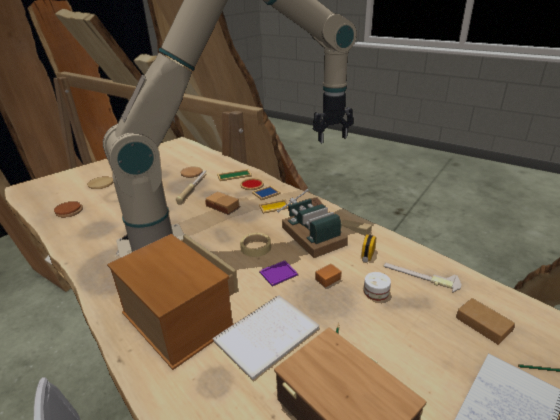

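View pics/side0.png

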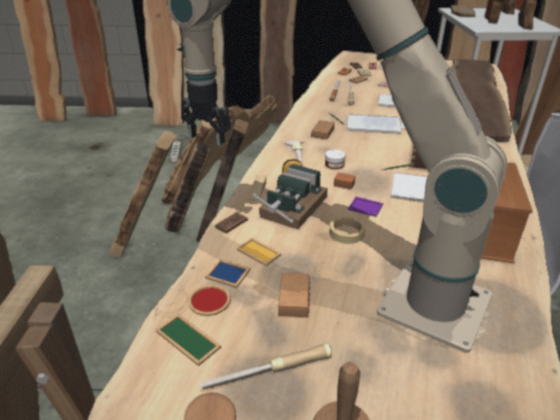

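View pics/wrist0.png

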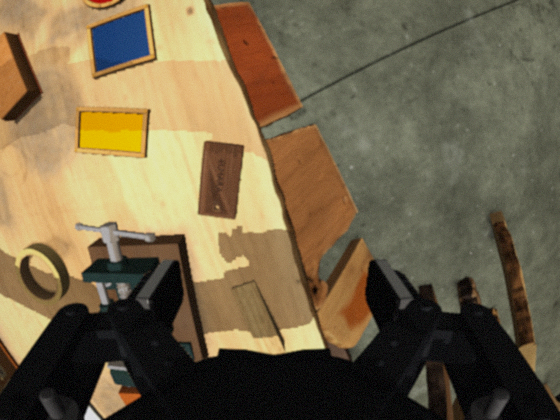

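Scene picture: tin at (377,286), tape measure (370,247), orange-brown block (328,275), purple look-alike tray (279,273), trays yellow (273,207), blue (265,192), red (252,184) and green (234,175). There is also a larger brown block at (222,203) and another at (485,320). In the wrist picture the tile is at (220,178) and the wedge at (258,313).

Look-alikes for the packing block: (328,275), the long brown block at (222,203), and the one at (485,320). I choose (328,275), which is small and orange-brown. For the block tray I choose blue (265,192), not purple (279,273).

```bash
cat > h.py <<'E'
from cell import ctrl
import cv2, numpy as np
from scipy.spatial.transform import Rotation as Ro
np.set_printoptions(suppress=True,precision=2)
def snap(n,name=None):
    s=ctrl.read_state(); im=ctrl.get_image(n)
    if name: cv2.imwrite(f'pics/{name}.png',im)
    c=ctrl.calibration(n)
    if n=='wrist':
        T=np.eye(4);T[:3,:3]=Ro.from_euler('xyz',s['tool_rot']).as_matrix();T[:3,3]=s['eef_pos'];M=T@c['T_tool_cam']
    else: M=c['cam_to_world']
    f=210/np.tan(np.radians(c['fovy']/2))
    return im,dict(M=np.array(M),f=f,cx=c['cx'],cy=c['cy'],fish=n=='wrist')
def to_plane(cam,uv,z):
    uv=np.atleast_2d(uv).astype(float); d=(uv-[cam['cx'],cam['cy']])/cam['f']
    r=np.linalg.norm(d,axis=1,keepdims=True)
    if cam['fish']: v=np.hstack([d/np.maximum(r,1e-9)*np.sin(r),np.cos(r)])
    else: v=np.hstack([d,np.ones_like(r)])
    w=(v*[1,-1,-1])@cam['M'][:3,:3].T; o=cam['M'][:3,3]
    return (o+w*((z-o[2])/w[:,2:3]))[:,:2]
def proj(cam,P):
    P=np.atleast_2d(P); q=(P-cam['M'][:3,3])@cam['M'][:3,:3]*[1,-1,-1]
    if cam['fish']:
        rr=np.linalg.norm(q[:,:2],axis=1,keepdims=True);th=np.arctan2(rr,q[:,2:3]);d=q[:,:2]/rr*th
    else: d=q[:,:2]/q[:,2:3]
    return d*cam['f']+[cam['cx'],cam['cy']]
def blob(im,lo,hi,near=None,hue2=None,minA=40):
    hsv=cv2.cvtColor(im,cv2.COLOR_BGR2HSV);m=cv2.inRange(hsv,lo,hi)
    n,l,st,ce=cv2.connectedComponentsWithStats(m)
    ok=[i for i in range(1,n) if st[i,4]>=minA]
    i=min(ok,key=lambda i:np.hypot(*(ce[i]-near))) if near is not None else max(ok,key=lambda i:st[i,4])
    mm=(l==i).astype(np.uint8)
    cs=max(cv2.findContours(mm,cv2.RETR_EXTERNAL,cv2.CHAIN_APPROX_NONE)[0],key=len)[:,0]
    return mm,cs
def rect(pts):
    (c,sz,a)=cv2.minAreaRect(pts.astype(np.float32)); return np.array(c),np.array(sz),a
E
python3 - <<'E'
from h import *
ranges={'yellow':((22,120,100),(32,255,255)),'blue':((100,100,40),(125,255,255)),'green':((50,100,30),(85,255,255)),'red':((0,170,60),(5,255,255))}
near={'side':dict(yellow=(259,251),blue=(228,273),green=(188,339),red=(210,300)),'scene':dict(yellow=(273,207),blue=(265,192),green=(234,175),red=(252,184)),'wrist':dict(yellow=(112,132),blue=(122,42))}
for n in near:
    im,c=snap(n)
    for k,p in near[n].items():
        try:
            m,cs=blob(im,*ranges[k],near=p); w=to_plane(c,cs,3); print(n,k,m.sum(),*rect(w), 'bbox', cs.min(0),cs.max(0))
        except Exception as e: print(n,k,e)
s=ctrl.read_state();print(Ro.from_euler('xyz',s['tool_rot']).as_matrix())
E
```

```text
side yellow min() iterable argument is empty
side blue 355 [466.25 171.83] [66.86 49.3 ] 9.130119323730469 bbox [211 263] [243 281]
side green 817 [408.94 383.46] [ 41.36 115.69] 82.00106048583984 bbox [163 320] [212 357]
side red 528 [443.09 270.46] [73.23 68.03] 71.25238037109375 bbox [193 289] [225 310]
scene yellow 119 [449.9   70.23] [39.1  88.03] 82.09553527832031 bbox [262 202] [285 210]
scene blue 91 [467.58 183.83] [64.78 44.93] 8.528453826904297 bbox [257 188] [275 196]
scene green 82 [410.15 396.35] [ 30.86 115.58] 82.95401000976562 bbox [221 171] [247 177]
scene red 112 [443.68 279.29] [62.91 72.58] 61.41742706298828 bbox [243 180] [260 187]
wrist yellow 1896 [445.47  62.02] [45.64 91.42] 82.67141723632812 bbox [ 79 112] [141 151]
wrist blue 2292 [461.15 174.79] [72.99 58.45] 8.943586349487305 bbox [93 11] [148  70]
[[-0.  1. -0.]
 [ 0. -0. -1.]
 [-1. -0. -0.]]
```

arm_command:
  series:
    - [1, -0.6, -3.5, 0, 0, 0, 0]
    - [1, -0.6, -3.5, 0, 0, 0, 0]
    - [1, -0.6, -3.5, 0, 0, 0, 0]
    - [1, -0.6, -3.5, 0, 0, 0, 0]
    - [1, -0.6, -3.5, 0, 0, 0, 0]
    - [1, -0.6, -3.5, 0, 0, 0, 0]
    - [1, -0.6, -3.5, 0, 0, 0, 0]
    - [1, -0.6, -3.5, 0, 0, 0, 0]
    - [1, -0.6, -3.5, 0, 0, 0, 0]
    - [1, -0.6, -3.5, 0, 0, 0, 0]
    - [1, -0.6, -3.5, 0, 0, 0, 0]
    - [1, -0.6, -3.5, 0, 0, 0, 0]
    - [1, -0.6, -3.5, 0, 0, 0, 0]
    - [1, -0.6, -3.5, 0, 0, 0, 0]
    - [1, 0, 0, 0, 0, 0, 0]

```text
clock: 2.9
eef_pos: [560.3, -500.2, 230.6]
tool_rot: [-0.453, 1.562, -2.034]
force: [-1.8, -0.5, 0.0]
width: 85.4
```

```bash
python3 - <<'E'
from h import *
im,c=snap('wrist','w1')
print(ctrl.read_state()['eef_pos'])
for l in ('wedge','tape_measure','packing_block','wax_tin'):
        print(l,[(np.round(d['centre']),round(d['conf'],2)) for d in ctrl.spot_in(l,'wrist')])
E
```

```text
[ 562.24 -495.91  230.52]
wedge []
tape_measure [(array([ 579., -339.,   54.]), 0.7)]
packing_block [(array([ 424., -376.,   29.]), 0.58)]
wax_tin [(array([ 505., -477.,   44.]), 0.62)]
```

View pics/w1.png

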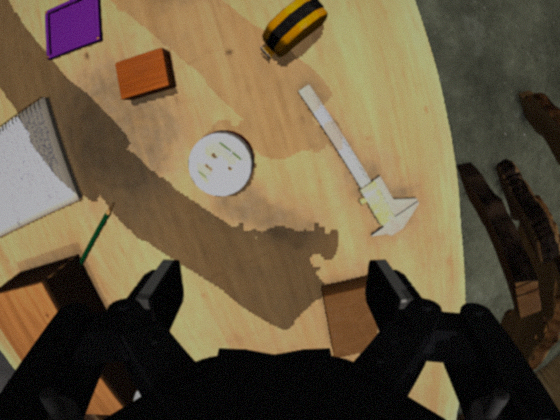

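```bash
cat >> h.py <<'E'
from scipy.optimize import minimize
def box(x0,x1,y0,y1,h): return np.array([[x,y,z] for x in(x0,x1) for y in(y0,y1) for z in (0,h)],float)
WEDGE=np.array([[x,y,z] for x in(-17,17) for y,z in((-55,0),(-55,28),(55,0),(55,4))],float)
_a=np.linspace(0,2*np.pi,40,endpoint=False)
TIN=np.array([[34*np.cos(a),34*np.sin(a),z] for a in _a for z in(0,43)])
def hullmask(cam,V,p,shape,z0=0,S=4):
    c,s=np.cos(p[2]),np.sin(p[2]);W=V.copy();W[:,0]=c*V[:,0]-s*V[:,1]+p[0];W[:,1]=s*V[:,0]+c*V[:,1]+p[1];W[:,2]+=z0
    uv=proj(cam,W);h=cv2.convexHull(uv.astype(np.float32))
    m=np.zeros(shape,np.uint8);cv2.fillConvexPoly(m,np.round(h*16).astype(np.int32),255,cv2.LINE_AA,4);return m
def fit(cam,V,mask,p0,z0=0):
    M=mask.astype(float)
    def cost(q):
        m=hullmask(cam,V,[q[0],q[1],q[2]/30],mask.shape,z0)/255.;return 1-np.minimum(m,M).sum()/np.maximum(m,M).sum()
    best=None
    for da in (0,.5,1.,-.5):
        q0=np.array([p0[0],p0[1],(p0[2]+da)*30])
        r=minimize(cost,q0,method='Nelder-Mead',options=dict(initial_simplex=[q0,q0+[8,0,0],q0+[0,8,0],q0+[0,0,8]],xatol=.1,fatol=1e-4))
        if best is None or r.fun<best.fun: best=r
    return best.x[0],best.x[1],np.degrees(best.x[2]/30),1-best.fun
def fill(m,k=7):
    m=cv2.morphologyEx(m,cv2.MORPH_CLOSE,np.ones((k,k)));o=np.zeros_like(m)
    cs=max(cv2.findContours(m,cv2.RETR_EXTERNAL,cv2.CHAIN_APPROX_NONE)[0],key=cv2.contourArea)
    cv2.drawContours(o,[cs],-1,1,-1);return o
E
python3 - <<'E'
from h import *
for i in range(4): print(ctrl.read_state()['clock'],ctrl.read_state()['eef_pos'])
im,c=snap('wrist')
hsv=cv2.cvtColor(im,cv2.COLOR_BGR2HSV)
for p in [(145,70),(215,150),(265,50),(275,45),(295,30),(310,40),(240,80),(150,120),(165,75),(140,90)]: print(p,hsv[p[1],p[0]])
b,_=blob(im,(3,180,40),(14,255,255),near=(145,73)); b=fill(b)
print('block',b.sum(),fit(c,box(-22.5,22.5,-30,30,30),b,(420,-370,0)))
cv2.imwrite('pics/crop1.png',cv2.resize(im[0:210,90:340],None,fx=3,fy=2.8,interpolation=2))
cv2.imwrite('pics/m1.png',b*255)
# tin top circle
m,cs=blob(im,(0,0,95),(180,75,255),near=(220,163)); m=fill(m,9); cs=max(cv2.findContours(m,0,1)[0],key=len)[:,0]
w=to_plane(c,cs,43);print('tin',m.sum(),cv2.minEnclosingCircle(w.astype(np.float32)),rect(w),w.mean(0))
print(fit(c,TIN,m,(500,-477,0)))
E
```

```text
3.15 [ 567.17 -487.93  231.28]
3.15 [ 567.17 -487.93  231.28]
3.15 [ 567.17 -487.93  231.28]
3.15 [ 567.17 -487.93  231.28]
(145, 70) [ 11 199 147]
(215, 150) [100   4 179]
(265, 50) [0 0 0]
(275, 45) [15 30 17]
(295, 30) [ 5 44 35]
(310, 40) [ 21 215  45]
(240, 80) [ 18 126 176]
(150, 120) [ 16 106 156]
(165, 75) [  3 193  29]
(140, 90) [ 11 213 146]
block 1926 (np.float64(409.8413613265401), np.float64(-375.47570293903186), np.float64(94.0950886698318), np.float64(0.7887647461901989))
tin 3199 ((502.6116943359375, -479.41986083984375), 34.50471115112305) (array([ 502.91, -479.65]), array([67.65, 67.47]), 43.31639099121094) [ 503.01 -479.17]
(np.float64(502.2030905306807), np.float64(-480.42380830671414), np.float64(71.13429612142988), np.float64(0.8945299726772958))
```

View pics/crop1.png

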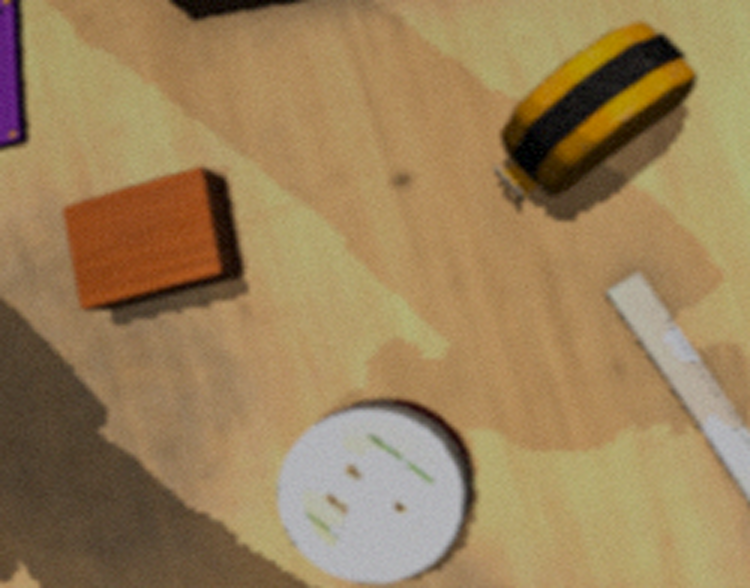

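```bash
python3 - <<'E'
from h import *
s=ctrl.read_state();print(s['clock'],s['eef_pos'],s['tool_rot'])
im,c=snap('wrist'); print(ctrl.read_state()['eef_pos'])
b,cs=blob(im,(3,150,90),(15,255,255),near=(145,73)); b=fill(b,3);cs=max(cv2.findContours(b,0,1)[0],key=len)[:,0]
print('block top',b.sum(),cs.min(0),cs.max(0),rect(to_plane(c,cs,30)))
m,cs=blob(im,(0,0,95),(180,75,255),near=(220,163)); m=fill(m,9); cs=max(cv2.findContours(m,0,1)[0],key=len)[:,0]
w=to_plane(c,cs,43);print('tin',cv2.minEnclosingCircle(w.astype(np.float32)),w.mean(0))
for n in('scene','side'):
    im,c=snap(n)
    p=proj(c,np.array([[408.,-372,30],[502,-478,43]]));print(n,p)
    b,cs=blob(im,(3,130,40),(15,255,255),near=p[0]);b=fill(b,3);print(b.sum(),cs.min(0),cs.max(0))
    print(fit(c,box(-22.5,22.5,-30,30,30),b,(408,-372,1.8)))
    m,cs=blob(im,(0,0,115),(180,60,255),near=p[1]); m=fill(m,5); cs=max(cv2.findContours(m,0,1)[0],key=len)[:,0]
    print('tin',m.sum(),cs.min(0),cs.max(0),fit(c,TIN*[1,1,1]+[0,0,0],m,(502,-478,0)))
E
```

```text
3.2 [ 567.28 -487.86  231.41] [2.66 1.57 1.09]
[ 567.22 -488.01  231.54]
block top 1849 [111  60] [163 110] (array([ 414.52, -375.93]), array([59.44, 44.64]), 9.962690353393555)
tin ((502.4190368652344, -479.675537109375), 34.423221588134766) [ 502.93 -479.33]
scene [[325.46 271.45]
 [376.77 279.87]]
389 [316 264] [340 286]
(np.float64(416.7986673461096), np.float64(-371.6197912501342), np.float64(115.09370242397532), np.float64(0.7964972427511037))
tin 464 [364 272] [390 293] (np.float64(523.0969700478627), np.float64(-455.59111115845053), np.float64(-109.70751405146812), np.float64(0.6655138702878035))
side [[346.08 177.37]
 [335.16 153.86]]
166 [335 174] [353 187]
(np.float64(421.43354991375867), np.float64(-394.32246251053596), np.float64(194.76918460109783), np.float64(0.5281951045020186))
tin 323 [325 148] [345 167] (np.float64(509.36311250884404), np.float64(-492.4782070269822), np.float64(74.54569167319082), np.float64(0.7997343983438956))
```

arm_command:
  series:
    - [1, -1.5, 0.2, -1.0, 0, 0, 0]
    - [1, -2, 0.2, -2.5, 0, 0, 0]
    - [1, -1.5, 0.2, -3, 0, 0, 0]
    - [1, -1, 0.2, -3, 0, 0, 0]
    - [1, -0.5, 0, -2.5, 0, 0, 0]
    - [1, 0, 0, -2, 0, 0, 0]
    - [1, 0, 0, -1, 0, 0, 0]
    - [1, 0, 0, 0, 0, 0, 0]
    - [1, 0, 0, 0, 0, 0, 0]
    - [1, 0, 0, 0, 0, 0, 0]

```text
clock: 4.18
eef_pos: [502.4, -482.6, 83.0]
tool_rot: [0.882, 1.568, -0.688]
force: [0.7, 0.4, 1.3]
width: 85.6
```

```bash
python3 - <<'E'
from h import *
im,c=snap('wrist','w2')
s=ctrl.read_state();print(s['clock'],s['eef_pos'],s['tool_rot'],s['qpos'])
E
```

```text
4.2333 [ 502.38 -482.74   83.17] [ 0.86  1.57 -0.71] [ 0.71  0.86  0.02  1.49 -0.02  0.79  0.74]
```

View pics/w2.png

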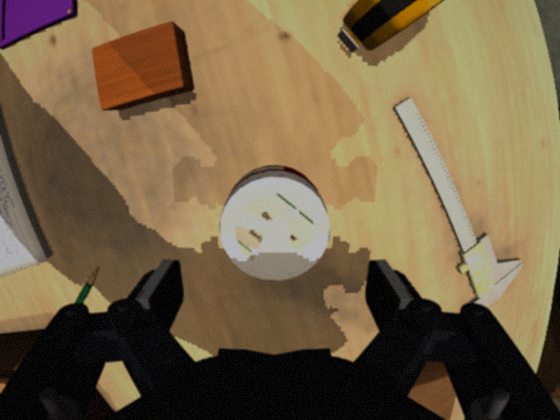

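```bash
python3 - <<'E'
from h import *
im,c=snap('wrist')
m,cs=blob(im,(0,0,70),(180,75,255),near=(275,225)); m=fill(m,13); cs=max(cv2.findContours(m,0,1)[0],key=len)[:,0]
w=to_plane(c,cs,43);print('tin',cs.min(0),cs.max(0),cv2.minEnclosingCircle(w.astype(np.float32)),w.mean(0))
b,cs=blob(im,(3,150,90),(15,255,255),near=(145,73)); b=fill(b,3);cs=max(cv2.findContours(b,0,1)[0],key=len)[:,0]
print('block top',b.sum(),cs.min(0),cs.max(0),rect(to_plane(c,cs,30)))
E
```

```text
tin [219 171] [330 280] ((502.6476745605469, -478.3418273925781), 35.164974212646484) [ 502.25 -477.56]
block top 5500 [92 21] [182 109] (array([ 414.6, -375.9]), array([59.13, 44.15]), 9.813427925109863)
```

arm_command:
  series:
    - [1, 0, 0.3, -1.0, 0, 0, 0]
    - [1, 0, 0, -2, 0, 0, 0]
    - [1, 0, 0, -2, 0, 0, 0]
    - [1, 0, 0, -1.5, 0, 0, 0]
    - [1, 0, 0, -1, 0, 0, 0]
    - [1, 0, 0, -0.4, 0, 0, 0]
    - [1, 0, 0, 0, 0, 0, 0]
    - [0, 0, 0, 0, 0, 0, 0]
    - [0, 0, 0, 0, 0, 0, 0]
    - [0, 0, 0, 0, 0, 0, 0]
    - [0, 0, 0, 0, 0, 0, 0]
    - [0, 0, 0, 0, 0, 0, 0]
    - [0, 0, 0, 0, 0, 0, 0]

```text
clock: 5.37
eef_pos: [501.8, -479.8, 3.7]
tool_rot: [0.834, 1.568, -0.736]
force: [-0.3, -0.8, 6.1]
width: 66.8
```

arm_command:
  series:
    - [0, 0, 0, 1, 0, 0, 0]
    - [0, 0, 0, 3, 0, 0, 0]
    - [0, 0, 0, 4, 0, 0, 0]
    - [0, 0, 0.5, 4, 0, 0, 0]
    - [0, 0, 1, 4, 0, 0, 0]
    - [0, 0, 2, 3.0, 0, 0, 0]
    - [0, 0, 3, 1, 0, 0, 0]
    - [0, -0.5, 3.5, 0, 0, 0, 0]
    - [0, -0.5, 3.5, 0, 0, 0, 0]
    - [0, -0.5, 3.5, 0, 0, 0, 0]
    - [0, -0.5, 3.5, 0, 0, 0, 0]
    - [0, -0.5, 3.5, 0, 0, 0, 0]
    - [0, -0.5, 3.5, 0, 0, 0, 0]
    - [0, -0.5, 3.5, 0, 0, 0, 0]
    - [0, -0.5, 3.5, 0, 0, 0, 0]
    - [0, -0.5, 3.5, 0, 0, 0, 0]
    - [0, -0.5, 3.5, 0, 0, 0, 0]
    - [0, -0.5, 3.5, 0, 0, 0, 0]
    - [0, 0, 3, 0, 0, 0, 0]
    - [0, 0, 2, 0, 0, 0, 0]

```text
clock: 7.03
eef_pos: [445.0, 24.4, 202.7]
tool_rot: [-2.889, 1.569, 1.827]
force: [1.1, -0.7, -0.8]
width: 66.9
```

```bash
python3 - <<'E'
from h import *
im,c=snap('wrist','w3')
s=ctrl.read_state();print(s['clock'],s['eef_pos'],s['tool_rot'],s['qpos'],s['width'],s['force'])
E
```

```text
7.0833 [445.34  27.94 202.7 ] [3.14 1.57 1.57] [-0.14  0.39  0.02  2.09 -0.02  0.66 -0.1 ] 67.08796541874979 [-0.22  3.76 -0.67]
```

View pics/w3.png

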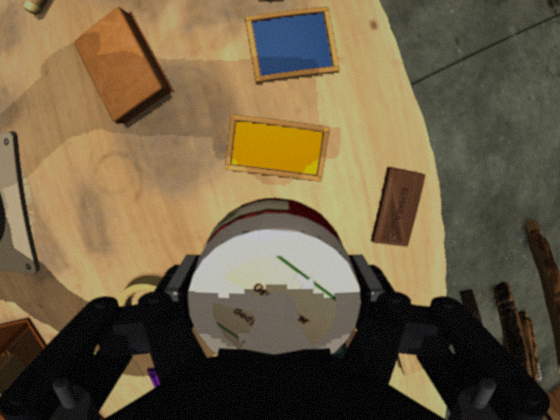

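```bash
python3 - <<'E'
from h import *
im,c=snap('wrist');s=ctrl.read_state();print(s['eef_pos'],Ro.from_euler('xyz',s['tool_rot']).as_matrix())
for k,r,p in (('yellow',((22,120,80),(32,255,255)),(280,150)),('blue',((100,100,40),(125,255,255)),(295,45))):
    m,cs=blob(im,*r,near=p,minA=300);print(k,m.sum(),cs.min(0),cs.max(0),*rect(to_plane(c,cs,3)))
E
```

```text
[445.56  25.22 202.67] [[ 0.    1.    0.01]
 [ 0.    0.01 -1.  ]
 [-1.    0.   -0.  ]]
yellow 1657 [234 125] [320 163] [447.05  66.49] [37.   89.75] 82.69454193115234
blue 3748 [253  17] [331  77] [462.54 174.41] [74.04 59.14] 8.886232376098633
```

arm_command:
  series:
    - [0, 0, 1.5, 0, 0, 0, 0]
    - [0, 0, 3, 0, 0, 0, 0]
    - [0, 0, 3.5, 0, 0, 0, 0]
    - [0, 0, 3.5, 0, 0, 0, 0]
    - [0, 0, 3, 0, 0, 0, 0]
    - [0, 0, 1.5, 0, 0, 0, 0]
    - [0, 0, 0, 0, 0, 0, 0]
    - [0, 0, 0, 0, 0, 0, 0]
    - [0, 0, 0, 0, 0, 0, 0]

```text
clock: 7.88
eef_pos: [446.0, 179.2, 202.3]
tool_rot: [-0.369, 1.569, -1.942]
force: [0.2, -0.2, -0.8]
width: 66.5
```

```bash
python3 - <<'E'
from h import *
im,c=snap('wrist','w4')
s=ctrl.read_state();print(s['clock'],s['eef_pos'],s['qpos'],s['width'],s['force'])
E
```

```text
7.9333 [446.04 178.96 202.32] [-0.45  0.43  0.02  2.01 -0.01  0.7  -0.43] 67.35651038109815 [-0.19 -0.81 -1.6 ]
```

View pics/w4.png

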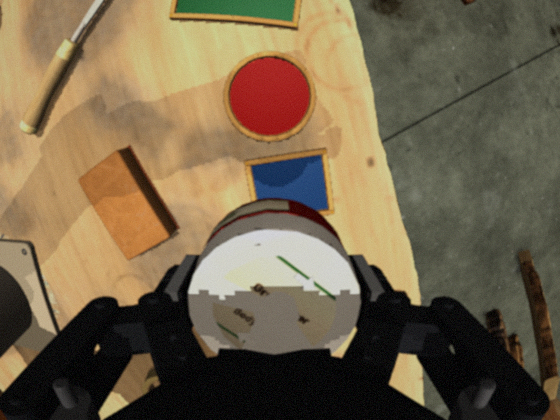

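```bash
python3 - <<'E'
from h import *
im,c=snap('wrist')
m,cs=blob(im,(0,150,60),(8,255,255),near=(270,97),minA=600)
m2,cs2=blob(im,(170,150,60),(180,255,255),near=(270,97),minA=1)
w=to_plane(c,cs,3);print(m.sum(),m2.sum(),cs.min(0),cs.max(0),cv2.minEnclosingCircle(w.astype(np.float32)),rect(w))
hsv=cv2.cvtColor(im,cv2.COLOR_BGR2HSV);print(hsv[97,270])
E
```

```text
4706 1 [229  57] [308 134] ((440.369140625, 271.09783935546875), 41.594749450683594) (array([439.99, 271.24]), array([81.71, 82.09]), 89.70111083984375)
[179 213 164]
```

arm_command:
  series:
    - [0, -0.1, 1.5, -1, 0, 0, 0]
    - [0, -0.2, 2.5, -3, 0, 0, 0]
    - [0, -0.2, 2.5, -3.5, 0, 0, 0]
    - [0, -0.1, 1.6, -3.5, 0, 0, 0]
    - [0, 0, 1, -2.5, 0, 0, 0]
    - [0, 0, 0, -1.5, 0, 0, 0]
    - [0, 0, 0, -1, 0, 0, 0]
    - [0, 0, 0, 0, 0, 0, 0]
    - [0, 0, 0, 0, 0, 0, 0]

```text
clock: 8.73
eef_pos: [440.6, 269.9, 43.6]
tool_rot: [-0.143, 1.57, -1.715]
force: [1.2, 0.1, -0.7]
width: 67.0
```

```bash
python3 - <<'E'
from h import *
im,c=snap('wrist','w5')
s=ctrl.read_state();print(s['clock'],s['eef_pos'],s['tool_rot'],s['width'],s['force'])
E
```

```text
8.7833 [441.01 270.38  44.28] [1.71 1.57 0.14] 67.23778560507643 [ 0.34 -0.83 -1.4 ]
```

View pics/w5.png

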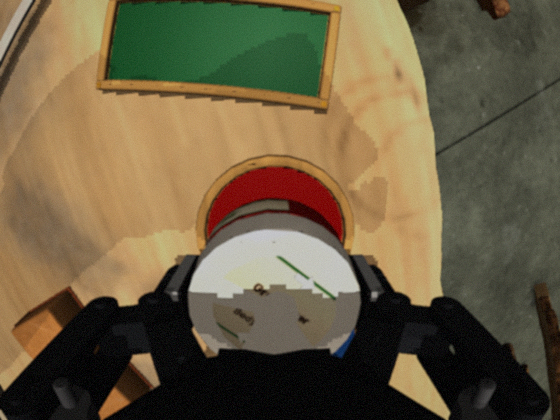

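arm_command:
  series:
    - [0, 0, 0, -1, 0, 0, 0]
    - [0, 0, 0, -1.2, 0, 0, 0]
    - [0, 0, 0, -0.8, 0, 0, 0]
    - [0, 0, 0, -0.4, 0, 0, 0]
    - [0, 0, 0, -0.2, 0, 0, 0]
    - [0, 0, 0, 0, 0, 0, 0]
    - [0, 0, 0, 0, 0, 0, 0]

```text
clock: 9.37
eef_pos: [440.2, 271.3, 7.7]
tool_rot: [2.167, 1.57, 0.596]
force: [0.2, 0.6, -1.1]
width: 66.7
```

```bash
python3 - <<'E'
from h import *
s=ctrl.read_state();print(s['clock'],s['eef_pos'],s['tool_rot'],s['width'],s['force'])
im,c=snap('wrist')
m,cs=blob(im,(50,100,30),(85,255,255),near=(220,42),minA=300);print(m.sum(),cs.min(0),cs.max(0),*rect(to_plane(c,cs,3)))
E
```

```text
9.3667 [440.25 271.29   7.65] [2.17 1.57 0.6 ] 66.72424767776242 [ 0.17  0.6  -1.1 ]
20580 [78  0] [339  94] [405.07 382.41] [ 46.43 125.25] 83.02531433105469
```

arm_command:
  series:
    - [0, 0, 0, -0.1, 0, 0, 0]
    - [0, 0, 0, 0, 0, 0, 0]
    - [0.9, 0, 0, 0, 0, 0, 0]
    - [1, 0, 0, 0, 0, 0, 0]
    - [1, 0, 0, 0, 0, 0, 0]
    - [1, 0, 0, 0, 0, 0, 0]
    - [1, 0, 0, 0, 0, 0, 0]
    - [1, 0, 0, 1, 0, 0, 0]
    - [1, 0, 0, 2, 0, 0, 0]
    - [1, 0, 0, 3, 0, 0, 0]
    - [1, 0, 0, 3, 0, 0, 0]
    - [1, 0, -0.5, 3, 0, 0, 0]
    - [1, 0, -1, 3, 0, 0, 0]
    - [1, 0, -2, 2, 0, 0, 0]
    - [1, 0, -2, 1, 0, 0, 0]
    - [1, 0, -2, 0, 0, 0, 0]
    - [1, 0, -1.5, 0, 0, 0, 0]
    - [1, 0, 0, 0, 0, 0, 0]
    - [1, 0, 0, 0, 0, 0, 0]

```text
clock: 11.0
eef_pos: [440.1, 180.7, 187.1]
tool_rot: [2.183, 1.57, 0.611]
force: [0.5, 0.3, 0.2]
width: 85.3
```

```bash
python3 - <<'E'
from h import *
im,c=snap('wrist','w6')
s=ctrl.read_state();print(s['clock'],s['eef_pos'],s['tool_rot'],s['width'],s['force'],s['qpos'])
print(to_plane(c,[[c['cx'],c['cy']]],0))
m,cs=blob(im,(50,100,30),(85,255,255),near=(220,42),minA=300);print(m.sum(),cs.min(0),cs.max(0),*rect(to_plane(c,cs,3)))
E
```

```text
11.05 [440.17 181.8  186.94] [2.51 1.57 0.94] 85.74093829712241 [-0.11  0.71  0.11] [-0.46  0.45  0.01  2.04 -0.01  0.65 -0.44]
[[439.62 155.26]]
1525 [178   0] [299  18] [403.03 366.63] [ 20.5  124.37] 87.037841796875
```

View pics/w6.png

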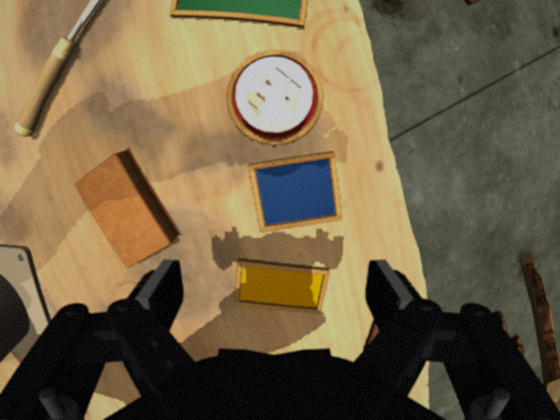

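```bash
python3 - <<'E'
from h import *
im,c=snap('wrist')
s=ctrl.read_state();print(s['eef_pos'])
m,cs=blob(im,(0,0,95),(180,75,255),near=(272,95)); m=fill(m,9); cs=max(cv2.findContours(m,0,1)[0],key=len)[:,0]
w=to_plane(c,cs,46);print('tin',cv2.minEnclosingCircle(w.astype(np.float32)),w.mean(0))
for k,r,p in (('yellow',((20,120,50),(34,255,255)),(280,285)),('blue',((100,100,30),(125,255,255)),(295,190))):
    m,cs=blob(im,*r,near=p,minA=300);print(k,m.sum(),cs.min(0),cs.max(0),*rect(to_plane(c,cs,3)))
E
```

```text
[440.09 182.34 186.75]
tin ((439.7077331542969, 270.87835693359375), 34.04542541503906) [439.68 270.9 ]
yellow 2566 [240 267] [322 308] [446.79  60.9 ] [46.68 93.21] 83.26604461669922
blue 3885 [257 161] [333 224] [462.61 173.66] [73.78 58.83] 9.059042930603027
```

arm_command:
  series:
    - [1, 0, -2, 0, 0, 0, 0]
    - [1, 0, -3, 0, 0, 0, 0]
    - [1, 0, -3.7, 0, 0, 0, 0]
    - [1, 0, -3.7, 0, 0, 0, 0]
    - [1, 0, -3.7, 0, 0, 0, 0]
    - [1, 0, -3.7, 0, 0, 0, 0]
    - [1, 0, -3.7, 0, 0, 0, 0]
    - [1, 0, -3.7, 0, 0, 0, 0]
    - [1, 0, -3.7, 0, 0, 0, 0]
    - [1, 0, -3.7, 0, 0, 0, 0]
    - [1, 0, -3.7, 0, 0, 0, 2]
    - [1, -0.5, -3.7, 0, 0, 0, 2]
    - [1, -0.5, -3.7, 0, 0, 0, 2]
    - [1, -0.5, -3.3, 0, 0, 0, 2]
    - [1, -0.5, -3, -1, 0, 0, 2]
    - [1, -0.5, -2, -2, 0, 0, 0]
    - [1, 0, -1.5, -3, 0, 0, 0]
    - [1, 0, -0.3, -3, 0, 0, 0]
    - [1, 0, 0, -1, 0, 0, 0]
    - [1, 0, 0, 0, 0, 0, 0]

```text
clock: 12.77
eef_pos: [414.3, -374.4, 83.7]
tool_rot: [-2.579, 1.564, 2.309]
force: [0.3, 0.1, 0.1]
width: 85.7
```

arm_command:
  series:
    - [1, 0, 0, 0, 0, 0, 0]

```text
clock: 12.85
eef_pos: [416.0, -375.4, 86.5]
tool_rot: [-3.094, 1.569, 1.795]
force: [0.8, -0.1, -0.0]
width: 85.5
```

```bash
python3 - <<'E'
from h import *
im,c=snap('wrist','w7')
s=ctrl.read_state();print(s['clock'],s['eef_pos'],Ro.from_euler('xyz',s['tool_rot']).as_matrix()[:,1],s['qpos'])
b,cs=blob(im,(3,150,60),(15,255,255),near=(280,240)); b=fill(b,3);cs=max(cv2.findContours(b,0,1)[0],key=len)[:,0]
print('block top',b.sum(),cs.min(0),cs.max(0),rect(to_plane(c,cs,30)))
E
```

```text
12.9 [ 416.55 -375.96   87.42] [0.98 0.18 0.  ] [ 0.71  0.7  -0.04  1.89  0.05  0.55  0.82]
block top 6264 [226 186] [318 257] (array([ 413.68, -373.08]), array([59.32, 48.83]), 10.145617485046387)
```

View pics/w7.png

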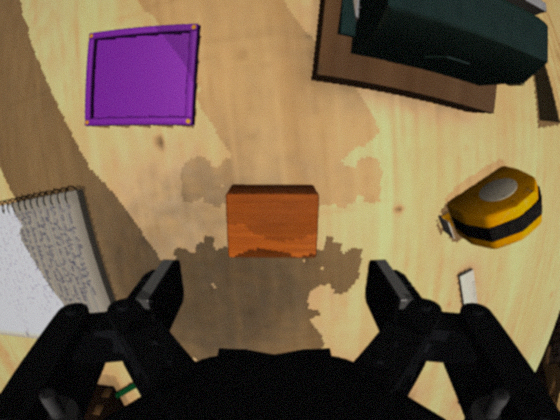

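arm_command:
  series:
    - [1, -0.2, 0, -1.0, 0, 0, 0]
    - [1, 0, 0, -2, 0, 0, 0]
    - [1, 0, 0, -2, 0, 0, 0]
    - [1, 0, 0, -1.8, 0, 0, 0]
    - [1, 0, 0, -1, 0, 0, 0]
    - [1, 0, 0, -0.5, 0, 0, 0]
    - [1, 0, 0, 0, 0, 0, 0]
    - [1, 0, 0, 0, 0, 0, 0]
    - [0, 0, 0, 0, 0, 0, 0]
    - [0, 0, 0, 0, 0, 0, 0]
    - [0, 0, 0, 0, 0, 0, 0]
    - [0, 0, 0, 0, 0, 0, 0]
    - [0, 0, 0, 0, 0, 0, 0]
    - [0, 0, 0, 0, 0, 0, 0]

```text
clock: 14.07
eef_pos: [413.8, -377.3, 4.7]
tool_rot: [0.716, 1.569, -0.68]
force: [-0.4, -0.4, 4.7]
width: 59.0
```

arm_command:
  series:
    - [0, 0, 0, 1, 0, 0, 0]
    - [0, 0, 0, 3, 0, 0, 0]
    - [0, 0, 0, 4, 0, 0, 0]
    - [0, 0, 0.5, 4, 0, 0, 0]
    - [0, 0.5, 1, 4, 0, 0, 0]
    - [0, 0.5, 2, 2.0, 0, 0, 0]
    - [0, 0.5, 3, 0, 0, 0, 0]
    - [0, 0.5, 3.7, 0, 0, 0, 0]
    - [0, 0.5, 3.7, 0, 0, 0, 0]
    - [0, 0.5, 3.7, 0, 0, 0, 0]
    - [0, 0.5, 3.7, 0, 0, 0, 0]
    - [0, 0.5, 3.7, 0, 0, 0, 0]
    - [0, 0.5, 3.7, 0, 0, 0, 0]
    - [0, 0.4, 3.7, 0, 0, 0, 0]
    - [0, 0, 3.7, 0, 0, 0, 0]
    - [0, 0, 3.7, 0, 0, 0, 0]
    - [0, 0, 3.7, 0, 0, 0, 0]
    - [0, 0, 3.7, 0, 0, 0, 0]
    - [0, 0, 2.5, 0, 0, 0, 0]
    - [0, 0, 1, 0, 0, 0, 0]

```text
clock: 15.73
eef_pos: [461.7, 135.2, 184.4]
tool_rot: [2.477, 1.568, 1.087]
force: [0.2, 0.9, -0.4]
width: 58.9
```

arm_command:
  series:
    - [0, 0, 0, 0, 0, 0, 0]
    - [0, 0, 0, -1, 0, 0, 0]
    - [0, 0, 0, -3, 0, 0, 0]
    - [0, 0, 0, -3, 0, 0, 0]
    - [0, 0, 0, -3, 0, 0, 0]
    - [0, 0, 0, -2, 0, 0, 0]
    - [0, 0, 0, -1, 0, 0, 0]
    - [0, 0, 0, 0, 0, 0, 0]
    - [0, 0, 0, 0, 0, 0, 0]

```text
clock: 16.48
eef_pos: [462.4, 128.9, 53.9]
tool_rot: [-0.236, 1.57, -1.634]
force: [-0.2, -0.4, -0.5]
width: 58.5
```

```bash
python3 - <<'E'
from h import *
im,c=snap('wrist','w8')
s=ctrl.read_state();print(s['clock'],s['eef_pos'],Ro.from_euler('xyz',s['tool_rot']).as_matrix()[:,1],s['width'])
E
```

```text
16.5333 [462.9  129.46  54.43] [0.99 0.17 0.  ] 58.45460960377075
```

View pics/w8.png

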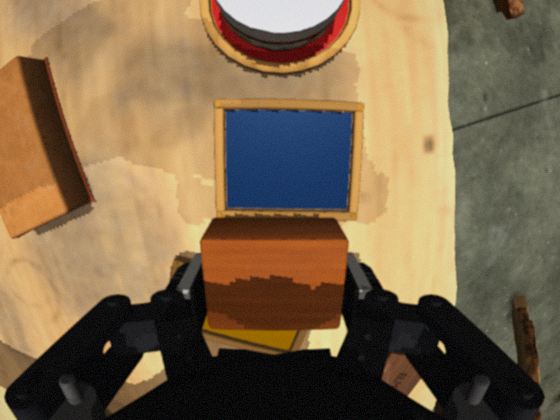

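```bash
python3 - <<'E'
from h import *
im,c=snap('wrist');s=ctrl.read_state();print(s['eef_pos'])
m,cs=blob(im,(100,100,30),(125,255,255),near=(290,160),minA=300);print(m.sum(),cs.min(0),cs.max(0),*rect(to_plane(c,cs,3)))
# block top in hand: bottom z = tcp-4.7 -> top = tcp+25.3
m,cs=blob(im,(3,150,75),(15,255,255),near=(275,280),minA=300);print(m.sum(),cs.min(0),cs.max(0),*rect(to_plane(c,cs,s['eef_pos'][2]+25.3)))
E
```

```text
[463.12 129.84  54.72]
11698 [225 111] [349 208] [462.69 173.9 ] [74.49 59.3 ] 9.28445816040039
13812 [201 223] [347 333] [461.75 133.38] [58.87 52.2 ] 10.242218017578125
```

arm_command:
  series:
    - [0, 0, 1, 0, 0, 0, 0]
    - [0, 0, 2, 0, 0, 0, 0]
    - [0, 0, 1.3, -1, 0, 0, 0]
    - [0, 0, 0, -1.5, 0, 0, 0]
    - [0, 0, 0, -1, 0, 0, 0]
    - [0, 0, 0, -0.5, 0, 0, 0]
    - [0, 0, 0, -0.4, 0, 0, 0]
    - [0, 0, 0, -0.2, 0, 0, 0]
    - [0, 0, 0, 0, 0, 0, 0]
    - [0, 0, 0, 0, 0, 0, 0]

```text
clock: 17.42
eef_pos: [462.5, 172.9, 7.9]
tool_rot: [1.629, 1.57, 0.232]
force: [-0.7, -0.4, 0.0]
width: 58.7
```

arm_command:
  series:
    - [0.9, 0, 0, 0, 0, 0, 0]
    - [1, 0, 0, 0, 0, 0, 0]
    - [1, 0, 0, 0, 0, 0, 0]
    - [1, 0, 0, 0, 0, 0, 0]
    - [1, 0, 0, 0, 0, 0, 0]
    - [1, 0, 0, 1, 0, 0, 0]
    - [1, 0, 0, 2, 0, 0, 0]
    - [1, 0, 0, 3, 0, 0, 0]
    - [1, 0, 0, 3, 0, 0, 0]
    - [1, 0, 0, 3, 0, 0, 0]
    - [1, 0, 0, 3, 0, 0, 0]
    - [1, 0, 0, 2, 0, 0, 0]
    - [1, 0, 0, 1, 0, 0, 0]
    - [1, 0, -1, 0, 0, 0, 0]
    - [1, 0, -2, 0, 0, 0, 0]
    - [1, 0, -3, 0, 0, 0, 0]
    - [1, 0, -3, 0, 0, 0, 0]
    - [1, 0, -1, 0, 0, 0, 0]
    - [1, 0, 0, 0, 0, 0, 0]
    - [1, 0, 0, 0, 0, 0, 0]

```text
clock: 19.08
eef_pos: [461.7, 72.8, 187.1]
tool_rot: [-1.973, 1.57, 2.912]
force: [-0.0, -0.1, 0.0]
width: 85.4
```

```bash
python3 - <<'E'
from h import *
im,c=snap('wrist','w9')
s=ctrl.read_state();print(s['clock'],s['eef_pos'],Ro.from_euler('xyz',s['tool_rot']).as_matrix()[:,1],s['width'])
m,cs=blob(im,(100,100,30),(125,255,255),near=(290,160),minA=300);print(m.sum())
m,cs=blob(im,(3,150,60),(15,255,255),near=(290,120),minA=300);print(m.sum(),cs.min(0),cs.max(0),*rect(to_plane(c,cs,33)))
E
```

```text
19.1333 [461.83  73.92 187.18] [ 0.98  0.17 -0.  ] 85.81455093509665
865
3067 [262  62] [326 109] [461.75 173.46] [57.88 43.97] 10.120185852050781
```

View pics/w9.png

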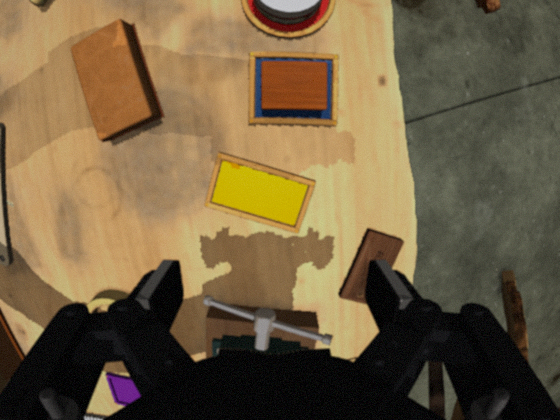

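```bash
python3 - <<'E'
from h import *
im,c=snap('wrist');print(ctrl.read_state()['eef_pos'])
m,cs=blob(im,(20,120,50),(34,255,255),near=(260,190),minA=300);print(m.sum(),cs.min(0),cs.max(0),*rect(to_plane(c,cs,3)))
E
```

```text
[461.92  74.49 187.23]
3958 [211 161] [307 226] [446.75  61.93] [48.21 93.28] 82.67532348632812
```

arm_command:
  series:
    - [1, 0.5, -2, 0, 0, 0, 0]
    - [1, 1, -3, 0, 0, 0, 0]
    - [1, 1.5, -3.7, 0, 0, 0, 0]
    - [1, 1.5, -3.7, 0, 0, 0, -2]
    - [1, 1.5, -3.7, 0, 0, 0, -2]
    - [1, 1.5, -3.7, 0, 0, 0, -2]
    - [1, 1.5, -3.7, 0, 0, 0, -2]
    - [1, 1.5, -3.7, 0, 0, 0, -2]
    - [1, 1.5, -3, 0, 0, 0, 0]
    - [1, 1.5, -2.5, 0, 0, 0, 0]
    - [1, 1, -1.5, 0, 0, 0, 0]
    - [1, 0, -0.5, 0, 0, 0, 0]
    - [1, 0, 0, 0, 0, 0, 0]
    - [1, 0, 0, 0, 0, 0, 0]
    - [1, 0, 0, 0, 0, 0, 0]

```text
clock: 20.43
eef_pos: [607.0, -271.1, 187.2]
tool_rot: [-2.709, 1.569, 2.006]
force: [0.2, 0.9, -0.3]
width: 85.1
```

```bash
python3 - <<'E'
from h import *
im,c=snap('wrist','w10')
s=ctrl.read_state();print(s['clock'],s['eef_pos'],Ro.from_euler('xyz',s['tool_rot']).as_matrix()[:,1],s['qpos'])
cv2.imwrite('pics/crop10.png',cv2.resize(im[60:270,150:430],None,fx=2.8,fy=2.8,interpolation=2))
E
```

```text
20.4833 [ 607.03 -271.36  187.46] [ 1.  0. -0.] [ 0.36  0.7   0.03  1.52 -0.02  0.93  0.4 ]
```

View pics/w10.png

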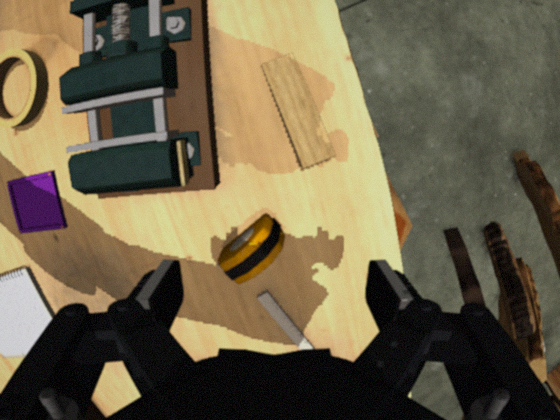

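View pics/crop10.png

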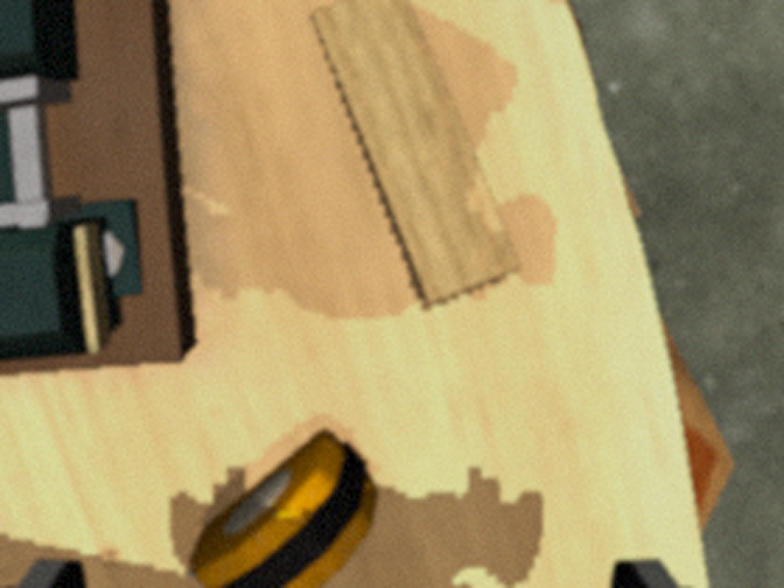

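```bash
python3 - <<'E'
from h import *
from scipy.optimize import least_squares
im,c=snap('wrist')
g=cv2.resize(im[40:190,240:360],None,fx=4,fy=4,interpolation=2);cv2.imwrite('pics/crop11.png',g)
uv=np.array([[262,65],[292,52],[335,157],[302,170]],float)
gray=cv2.cvtColor(im,6)
for name,hh in (('thick top(+y world)',(28,4)),('thick bottom',(4,28))):
    V=np.array([[-17,55,hh[0]],[17,55,hh[0]],[17,-55,hh[1]],[-17,-55,hh[1]]],float)
    def f(p):
        cs,s=np.cos(p[2]),np.sin(p[2]);W=np.c_[cs*V[:,0]-s*V[:,1]+p[0],s*V[:,0]+cs*V[:,1]+p[1],V[:,2]];return (proj(c,W)-uv).ravel()
    r=least_squares(f,[628,-195,.3],x_scale=[1,1,.02]);print(name,r.x[:2],np.degrees(r.x[2]),r.cost,r.fun.round(1))
im,c=snap('scene')
cv2.imwrite('pics/sc11.png',cv2.resize(im[190:310,270:430],None,fx=4.5,fy=4.5,interpolation=2))
E
```

```text
thick top(+y world) [ 630.32 -197.21] 22.8512015572412 6.2159058996632375 [-2.2  0.4  2.2 -0.1 -1.1  0.2  1.1 -0.5]
thick bottom [ 628.75 -193.34] 21.147595157392676 1.955025806112488 [-1.3 -0.7  0.9  0.7  0.5  0.3 -0.1 -0.3]
```

View pics/crop11.png

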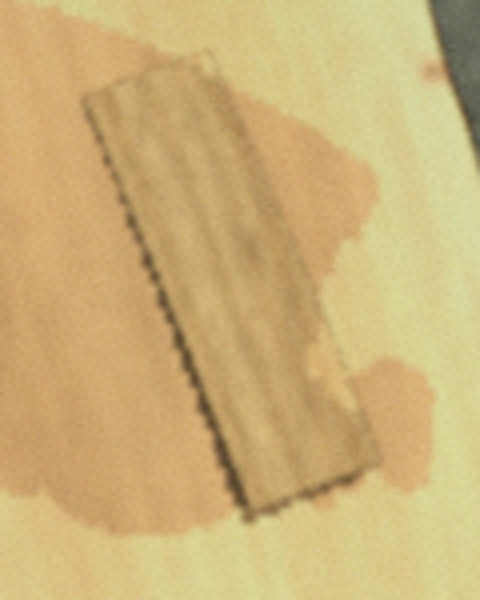

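View pics/sc11.png

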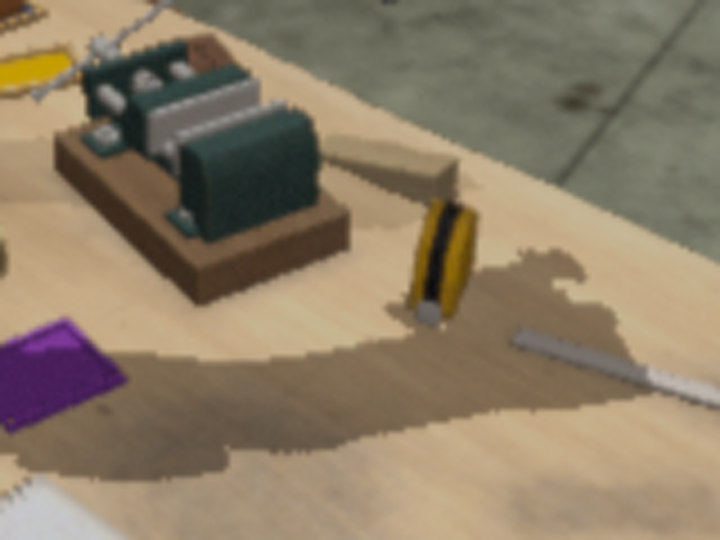

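arm_command:
  series:
    - [1, 0.5, 1, 0, 0, 0, 4]
    - [1, 1, 1.5, -1, 0, 0, 6]
    - [1, 1, 1.5, -2.5, 0, 0, 6]
    - [1, 0.6, 1.2, -3, 0, 0, 5]
    - [1, 0, 0.3, -3, 0, 0, 0]
    - [1, 0, 0, -2, 0, 0, 0]
    - [1, 0, 0, -1, 0, 0, 0]
    - [1, 0, 0, 0, 0, 0, 0]
    - [1, 0, 0, 0, 0, 0, 0]
    - [1, 0, 0, 0, 0, 0, 0]

```text
clock: 21.42
eef_pos: [639.3, -219.4, 64.3]
tool_rot: [0.849, 1.568, -0.356]
force: [0.6, -0.5, 0.4]
width: 85.2
```

```bash
python3 - <<'E'
from h import *
im,c=snap('wrist','w12')
s=ctrl.read_state();y=Ro.from_euler('xyz',s['tool_rot']).as_matrix()[:,1];print(s['clock'],s['eef_pos'],np.degrees(np.arctan2(y[1],y[0])),s['qpos'])
E
```

```text
21.4667 [ 639.39 -219.47   64.45] 20.972579023599174 [ 0.32  0.86 -0.06  1.56  0.07  0.72  0.6 ]
```

View pics/w12.png

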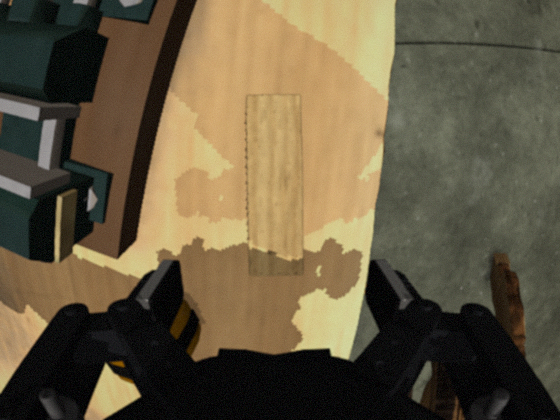

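```bash
python3 - <<'E'
from h import *
from scipy.optimize import least_squares
im,c=snap('wrist')
cv2.imwrite('pics/crop13.png',cv2.resize(im[80:290,220:330],None,fx=2.8,fy=2.8,interpolation=2))
uv=np.array([[247,95],[301,95],[303.5,275],[249,275]],float)
V=np.array([[-17,55,4],[17,55,4],[17,-55,28],[-17,-55,28]],float)
def f(p):
    cs,s=np.cos(p[2]),np.sin(p[2]);W=np.c_[cs*V[:,0]-s*V[:,1]+p[0],s*V[:,0]+cs*V[:,1]+p[1],V[:,2]];return (proj(c,W)-uv).ravel()
r=least_squares(f,[628,-195,.3],x_scale=[1,1,.02]);print(r.x[:2],np.degrees(r.x[2]),r.fun.round(1))
a=r.x[2];print(r.x[:2]+np.array([np.sin(a),-np.cos(a)])*25)
s=ctrl.read_state();print(s['eef_pos'])
E
```

```text
[ 629.13 -191.98] 21.594935811832592 [-0.6 -0.6  0.8 -1.2  0.   0.7 -0.2  1.4]
[ 638.33 -215.23]
[ 639.32 -219.41   64.42]
```

View pics/crop13.png

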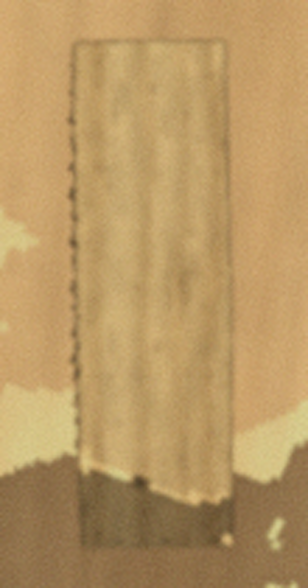

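arm_command:
  series:
    - [1, -0.1, 0.4, -1.0, 0, 0, 0.5]
    - [1, 0, 0, -1.5, 0, 0, 0]
    - [1, 0, 0, -1.5, 0, 0, 0]
    - [1, 0, 0, -1, 0, 0, 0]
    - [1, 0, 0, -0.6, 0, 0, 0]
    - [1, 0, 0, 0, 0, 0, 0]
    - [1, 0, 0, 0, 0, 0, 0]
    - [0, 0, 0, 0, 0, 0, 0]
    - [0, 0, 0, 0, 0, 0, 0]
    - [0, 0, 0, 0, 0, 0, 0]
    - [0, 0, 0, 0, 0, 0, 0]
    - [0, 0, 0, 0, 0, 0, 0]
    - [0, 0, 0, 0, 0, 0, 0]
    - [0, 0, 0, 0, 0, 0, 0]
    - [0, 0, 0, 0, 0, 0, 0]

```text
clock: 22.77
eef_pos: [637.8, -215.0, 7.3]
tool_rot: [0.919, 1.569, -0.277]
force: [-0.0, -0.2, 5.7]
width: 32.0
```

arm_command:
  series:
    - [0, 0, 0, 1, 0, 0, 0]
    - [0, 0, 0, 3, 0, 0, 0]
    - [0, 0, 0, 4, 0, 0, 0]
    - [0, 0, 0.5, 4, 0, 0, 0]
    - [0, 0, 1.5, 4, 0, 0, 0]
    - [0, -0.5, 3, 2.0, 0, 0, 2]
    - [0, -1, 3.5, 0, 0, 0, 5]
    - [0, -1.3, 3.6, 0, 0, 0, 5]
    - [0, -1.3, 3.6, 0, 0, 0, 5]
    - [0, -1.3, 3.6, 0, 0, 0, 5]
    - [0, -1.3, 3.6, 0, 0, 0, 5]
    - [0, -1.3, 3.6, 0, 0, 0, 5]
    - [0, -1.3, 3.6, 0, 0, 0, 5]
    - [0, -1.3, 3.6, 0, 0, 0, 5]
    - [0, -1.3, 3.6, 0, 0, 0, 5]
    - [0, -1.3, 3.6, 0, 0, 0, 5]
    - [0, -1.3, 3.6, 0, 0, 0, 5]
    - [0, -1.3, 3, 0, 0, 0, 4]
    - [0, -1.3, 2, 0, 0, 0, 0.5]
    - [0, -1, 1, 0, 0, 0, 0]

```text
clock: 24.43
eef_pos: [453.9, 293.7, 185.8]
tool_rot: [1.966, 1.569, 1.849]
force: [0.2, 0.6, -0.5]
width: 32.3
```

arm_command:
  series:
    - [0, 0, 0, 0, 0, 0, 0]
    - [0, 0, 0, 0, 0, 0, 0]
    - [0, 0, 0, 0, 0, 0, 0]

```text
clock: 24.68
eef_pos: [456.8, 288.4, 185.5]
tool_rot: [-1.129, 1.569, -1.253]
force: [-0.6, -0.1, -0.7]
width: 32.2
```

```bash
cat >> h.py <<'E'
def st():
    s=ctrl.read_state();y=Ro.from_euler('xyz',s['tool_rot']).as_matrix()[:,1];print(s['clock'],s['eef_pos'],'jaw',np.degrees(np.arctan2(y[1],y[0])),s['width'],s['force'],s['qpos']);return s
E
python3 - <<'E'
from h import *
im,c=snap('wrist','w14');st()
E
```

```text
24.7333 [457.08 288.21 185.49] jaw 82.86732134273367 32.282156722116106 [-0.77 -0.06 -0.23] [-0.38  0.55 -0.36  1.87  0.27  0.77  0.57]
```

View pics/w14.png

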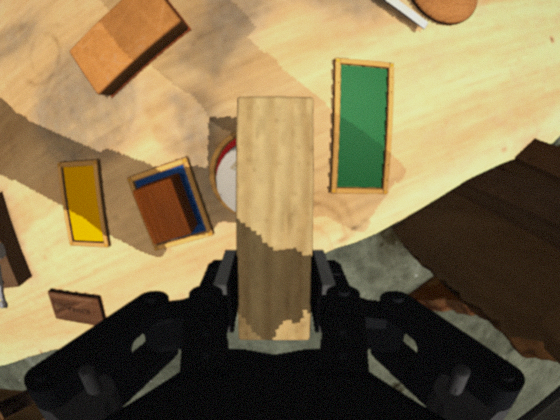

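```bash
python3 - <<'E'
from h import *
from scipy.optimize import least_squares
im,c=snap('wrist');s=st()
for k,r,p in (('green',((50,80,20),(85,255,255)),(362,130)),('yellow',((20,120,50),(34,255,255)),(85,205))):
    m,cs=blob(im,*r,near=p,minA=300);print(k,m.sum(),cs.min(0),cs.max(0),*rect(to_plane(c,cs,3)))
uv=np.array([[238,97],[312,98],[309,339],[237.5,338]],float)
V=np.array([[-17,55,4],[17,55,4],[17,-55,28],[-17,-55,28]],float);V[:,2]+=s['eef_pos'][2]-7.3
def f(p):
    cs,s=np.cos(p[2]),np.sin(p[2]);W=np.c_[cs*V[:,0]-s*V[:,1]+p[0],s*V[:,0]+cs*V[:,1]+p[1],V[:,2]];return (proj(c,W)-uv).ravel()
r=least_squares(f,[430,291,1.45],x_scale=[1,1,.02]);print('wedge',r.x[:2],np.degrees(r.x[2]),r.fun.round(1))
E
```

```text
24.7833 [457.11 288.23 185.43] jaw 82.84687308485537 32.51906205312101 [ 0.87  0.12 -0.39] [-0.38  0.55 -0.36  1.87  0.27  0.77  0.57]
green 5373 [338  65] [386 186] [405.3  384.87] [ 48.22 124.46] 82.25345611572266
yellow 2200 [ 62 166] [103 241] [447.23  60.06] [46.63 92.08] 83.97628021240234
wedge [431.83 290.7 ] 82.3926300325362 [-1.3 -1.1  1.4 -1.5 -0.   1.5 -0.1  2. ]
```

arm_command:
  series:
    - [0, -0.4, 1.5, 0, 0, 0, 0]
    - [0, -0.7, 2.5, -1, 0, 0, 0]
    - [0, -0.8, 2.5, -2, 0, 0, 0]
    - [0, -0.5, 2, -3, 0, 0, 0]
    - [0, -0.2, 0.9, -3, 0, 0, 0]
    - [0, 0, 0, -2.5, 0, 0, 0]
    - [0, 0, 0, -1.5, 0, 0, 0]
    - [0, 0, 0, -1, 0, 0, 0]
    - [0, 0, 0, 0, 0, 0, 0]
    - [0, 0, 0, 0, 0, 0, 0]

```text
clock: 25.62
eef_pos: [430.8, 383.3, 45.5]
tool_rot: [-1.027, 1.571, -1.15]
force: [0.3, 0.7, 0.4]
width: 32.1
```

```bash
python3 - <<'E'
from h import *
im,c=snap('wrist','w15');st()
E
```

```text
25.6667 [431.1  383.87  46.28] jaw 82.92997240725173 32.42806579595798 [ 0.83 -1.25 -0.09] [-0.61  0.79 -0.26  1.86  0.36  0.53  0.34]
```

View pics/w15.png

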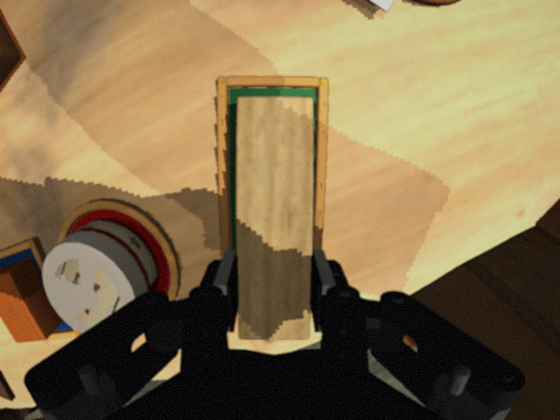

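arm_command:
  series:
    - [0, 0, -0.1, -1, 0, 0, 0]
    - [0, 0, 0, -1.2, 0, 0, 0]
    - [0, 0, 0, -0.8, 0, 0, 0]
    - [0, 0, 0, -0.4, 0, 0, 0]
    - [0, 0, 0, -0.2, 0, 0, 0]
    - [0, 0, 0, 0, 0, 0, 0]
    - [0, 0, 0, 0, 0, 0, 0]

```text
clock: 26.25
eef_pos: [429.6, 382.1, 10.2]
tool_rot: [-1.712, 1.569, -1.835]
force: [-2.8, -3.6, 11.9]
width: 32.3
```

```bash
python3 - <<'E'
from h import *
im,c=snap('wrist','w16');st()
E
```

```text
26.3 [429.56 382.1   10.24] jaw 82.99941079043334 32.63412853612643 [-2.93 -2.12 10.42] [-0.63  0.85 -0.22  1.87  0.39  0.46  0.32]
```

View pics/w16.png

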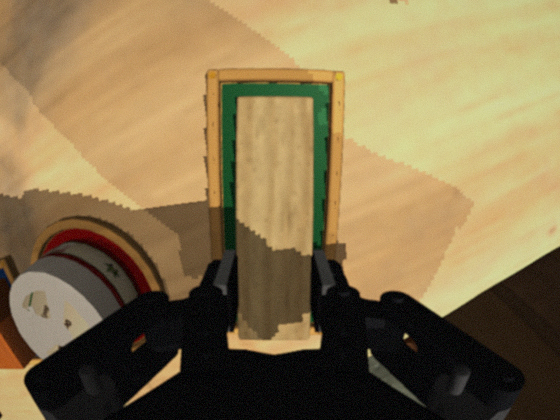

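arm_command:
  series:
    - [0.5, 0, 0, 0, 0, 0, 0]
    - [1, 0, 0, 0, 0, 0, 0]
    - [1, 0, 0, 0, 0, 0, 0]
    - [1, 0, 0, 0, 0, 0, 0]
    - [1, 0, 0, 0, 0, 0, 0]
    - [1, 0, 0, 1, 0, 0, 0]
    - [1, 0, 0, 2, 0, 0, 0]
    - [1, 0, 0, 3, 0, 0, 0]
    - [1, 0, 0, 4, 0, 0, 0]
    - [1, 0, 0, 4, 0, 0, 0]
    - [1, 0.5, -1, 3, 0, 0, -4]
    - [1, 1, -2, 1, 0, 0, -5]
    - [1, 1, -3, 0, 0, 0, -5]
    - [1, 1, -3.5, 0, 0, 0, -6]
    - [1, 0.5, -3, 0, 0, 0, -6]
    - [1, 0, -2.5, 0, 0, 0, -6]
    - [1, 0, -1, 0, 0, 0, -3]
    - [1, 0, 0, 0, 0, 0, 0]
    - [1, 0, 0, 0, 0, 0, 0]

```text
clock: 27.88
eef_pos: [470.2, 223.1, 190.1]
tool_rot: [1.556, 1.57, 0.824]
force: [0.2, 0.3, 0.5]
width: 85.4
```

```bash
python3 - <<'E'
from h import *
im,c=snap('wrist','w17');st()
E
```

```text
27.9333 [470.09 224.24 190.04] jaw 48.15099751063545 85.45210329886042 [ 0.42  0.89 -0.02] [-0.36  0.5  -0.2   1.92  0.14  0.73  0.2 ]
```

View pics/w17.png

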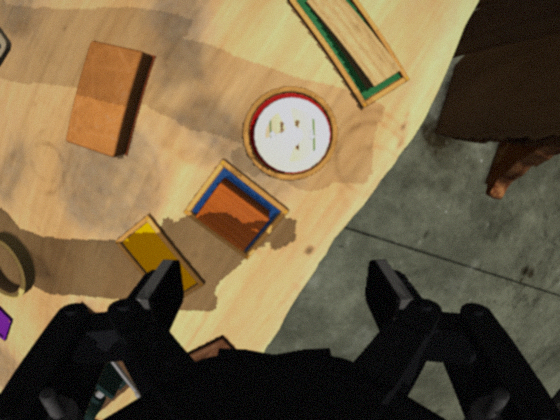

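arm_command:
  series:
    - [1, 0.3, -2, 0, 0, 0, -2]
    - [1, 0.5, -3, 0, 0, 0, -4]
    - [1, 0.7, -3.8, 0, 0, 0, -4]
    - [1, 0.7, -3.8, 0, 0, 0, -4]
    - [1, 0.7, -3.8, 0, 0, 0, -4]
    - [1, 0.7, -3.8, 0, 0, 0, -4]
    - [1, 0.7, -3.8, 0, 0, 0, -4]
    - [1, 0.7, -3.8, 0, 0, 0, -4]
    - [1, 0.7, -3.8, 0, 0, 0, -4]
    - [1, 0.7, -3.8, 0, 0, 0, -4]
    - [1, 0.7, -3.8, 0, 0, 0, -4]
    - [1, 0.7, -3.8, 0, 0, 0, -4]
    - [1, 0.7, -3.8, 0, 0, 0, -2]
    - [1, 0.7, -3.8, 0, 0, 0, 0]
    - [1, 0.7, -3.8, 0, 0, 0, 0]
    - [1, 0.7, -3.5, 0, 0, 0, 0]
    - [1, 0.7, -3, 0, 0, 0, 0]
    - [1, 0.5, -2, 0, 0, 0, 0]
    - [1, 0.5, -1, 0, 0, 0, 0]
    - [1, 0, 0, 0, 0, 0, 0]

```text
clock: 29.6
eef_pos: [594.4, -417.9, 188.7]
tool_rot: [0.889, 1.569, -0.682]
force: [-0.4, 0.4, -0.5]
width: 85.6
```

arm_command:
  series:
    - [1, 0, 0, 0, 0, 0, 0]
    - [1, 0, 0, 0, 0, 0, 0]

```text
clock: 29.77
eef_pos: [594.0, -413.5, 189.1]
tool_rot: [3.121, 1.569, 1.554]
force: [-0.5, 0.5, 0.4]
width: 85.3
```

```bash
python3 - <<'E'
from h import *
im,c=snap('wrist','w18');st()
E
```

```text
29.8167 [ 593.92 -413.57  189.36] jaw 0.17629513508113367 85.4102919300348 [-0.02  0.88  0.82] [ 0.55  0.78  0.03  1.32 -0.03  1.04  0.59]
```

View pics/w18.png

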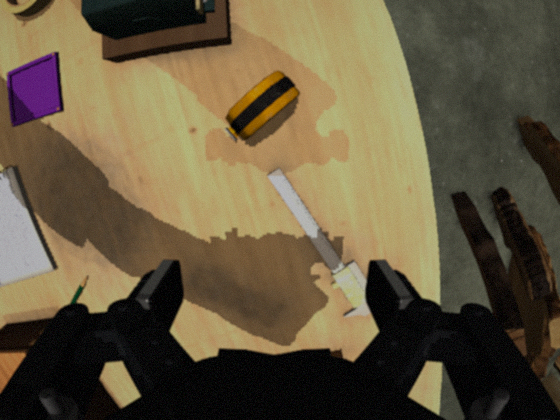

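```bash
python3 - <<'E'
from h import *
im,c=snap('wrist')
hsv=cv2.cvtColor(im,cv2.COLOR_BGR2HSV)
roi=np.zeros(im.shape[:2],np.uint8);roi[60:145,215:305]=1
y=cv2.inRange(hsv,(12,190,30),(34,255,255))*roi; k=cv2.inRange(hsv,(0,0,0),(180,255,32))*roi
m=cv2.morphologyEx(y|k,cv2.MORPH_OPEN,np.ones((3,3)))
cv2.imwrite('pics/m18.png',np.hstack([cv2.resize(x[50:150,205:315],None,fx=3.5,fy=3.5,interpolation=0) for x in (m,k)]))
cs=max(cv2.findContours(m,0,1)[0],key=cv2.contourArea)[:,0]
for z in(30,63):print(z,rect(to_plane(c,cs,z)))
n,l,stt,ce=cv2.connectedComponentsWithStats(k);i=1+np.argmax(stt[1:,4]);p=np.argwhere(l==i)[:,::-1]
w=to_plane(c,p,60);cc=w.mean(0);u,s,vt=np.linalg.svd(w-cc);print('stripe',cc,np.degrees(np.arctan2(*vt[0][::-1])),len(p),rect(w))
g=(im[50:150,205:315]);cv2.imwrite('pics/c18.png',cv2.resize(g,None,fx=5,fy=5,interpolation=2))
E
```

```text
30 (array([ 579.77, -332.45]), array([71.84, 32.29]), 40.63911437988281)
63 (array([ 581.28, -333.68]), array([63.99, 28.76]), 40.63904571533203)
stripe [ 582.1  -332.61] -138.54384389149595 820 (array([ 582.55, -332.58]), array([61.25, 10.89]), 41.415103912353516)
```

View pics/m18.png

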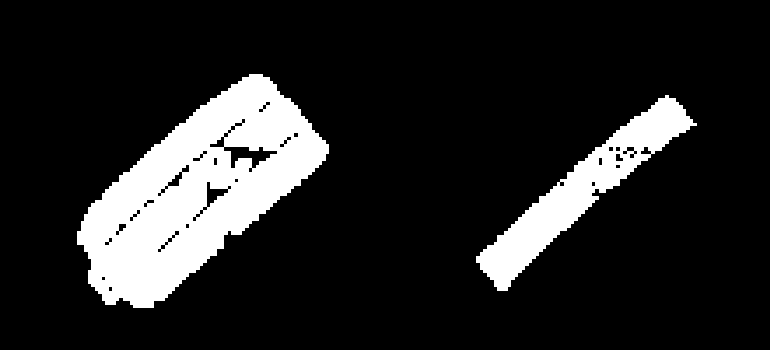

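View pics/c18.png

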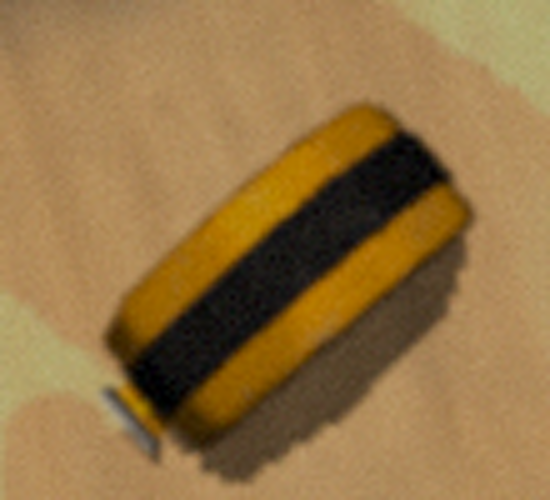

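arm_command:
  series:
    - [1, -0.1, 0.6, 0, 0, 0, -4]
    - [1, -0.2, 1, 0, 0, 0, -7]
    - [1, -0.2, 1.2, -0.5, 0, 0, -7]
    - [1, -0.2, 1.2, -1, 0, 0, -7]
    - [0.8, -0.2, 1.2, -1, 0, 0, -7]
    - [0.8, -0.2, 1.2, -1, 0, 0, -7]
    - [0.8, -0.2, 1, -1, 0, 0, -7]
    - [0.8, 0, 0.6, -1, 0, 0, -3.2]
    - [0.8, 0, 0, -0.5, 0, 0, 0]
    - [0.8, 0, 0, 0, 0, 0, 0]
    - [0.8, 0, 0, 0, 0, 0, 0]
    - [0.8, 0, 0, 0, 0, 0, 0]

```text
clock: 30.87
eef_pos: [580.4, -337.1, 130.3]
tool_rot: [1.754, 1.569, -0.675]
force: [-0.4, -0.3, 0.4]
width: 68.4
```

```bash
python3 - <<'E'
from h import *
im,c=snap('wrist','w19');st()
E
```

```text
30.9167 [ 580.36 -337.2   130.36] jaw -49.195050003188484 68.17528276454337 [ 0.57 -0.37 -0.05] [ 0.34  0.78  0.25  1.55 -0.24  0.84 -0.17]
```

View pics/w19.png

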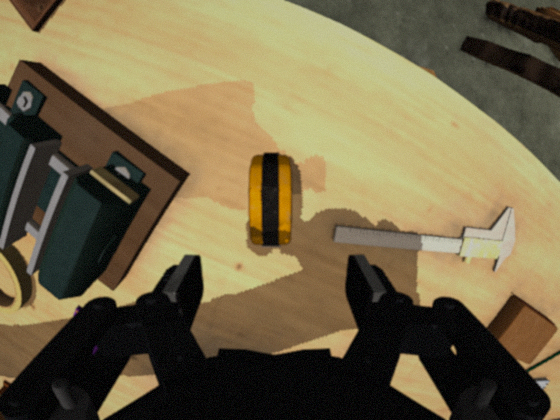

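```bash
python3 - <<'E'
from h import *
im,c=snap('wrist');s=st()
R=Ro.from_euler('xyz',s['tool_rot']).as_matrix();t=s['eef_pos']
hsv=cv2.cvtColor(im,cv2.COLOR_BGR2HSV)
roi=np.zeros(im.shape[:2],np.uint8);roi[145:255,240:302]=1
y=cv2.inRange(hsv,(12,190,30),(34,255,255))*roi; k=cv2.inRange(hsv,(0,0,0),(180,255,32))*roi
def tl(uv,z):
    w=to_plane(c,uv,z);return np.c_[(np.c_[w,np.full(len(w),z)]-t)@R][:,1:],w
for nm,mm in(('all',y|k),('stripe',k)):
    cs=max(cv2.findContours(cv2.morphologyEx(mm,cv2.MORPH_OPEN,np.ones((3,3))),0,1)[0],key=cv2.contourArea)[:,0]
    a,w=tl(cs,55);print(nm,cs.min(0),cs.max(0),'tool yz',a.min(0),a.max(0),rect(a),rect(w))
print('vice',tl(np.array([[187,178],[160,222],[110,290]]),30)[0])
E
```

```text
30.9667 [ 580.28 -337.16  130.27] jaw -49.21362109833746 68.22839378379004 [-0.16 -0.65 -0.16] [ 0.34  0.78  0.25  1.55 -0.24  0.84 -0.17]
all [249 154] [291 244] tool yz [-17.4  -44.81] [12.15 20.15] (array([ -2.48, -12.32]), array([29.27, 65.09]), 0.9781832098960876) (array([ 588.08, -327.3 ]), array([65.09, 29.27]), 39.80815505981445)
stripe [263 194] [277 244] tool yz [ -7.58 -17.07] [ 2.51 20.15] (array([-2.58,  1.55]), array([37.22, 10.08]), 89.83418273925781) (array([ 577.52, -336.29]), array([37.22, 10.08]), 40.952152252197266)
vice [[ -67.38  -24.09]
 [ -93.49   12.2 ]
 [-155.55   81.29]]
```

arm_command:
  series:
    - [0.65, 0.1, 0.3, 0, 0, 0, -0.5]
    - [0.65, 0.2, 0.3, -1, 0, 0, 0]
    - [0.65, 0, 0, -2, 0, 0, 0]
    - [0.65, 0, 0, -2.5, 0, 0, 0]
    - [0.65, 0, 0, -2.5, 0, 0, 0]
    - [0.65, 0, 0, -1.5, 0, 0, 0]
    - [0.65, 0, 0, -1, 0, 0, 0]
    - [0.65, 0, 0, -0.5, 0, 0, 0]
    - [0.65, 0, 0, 0, 0, 0, 0]
    - [0.65, 0, 0, 0, 0, 0, 0]

```text
clock: 31.8
eef_pos: [583.7, -330.6, 20.1]
tool_rot: [1.868, 1.569, -0.571]
force: [0.9, -1.5, 0.4]
width: 55.8
```

```bash
python3 - <<'E'
from h import *
im,c=snap('wrist','w20');st()
E
```

```text
31.85 [ 583.92 -330.75   20.63] jaw -49.70567567880037 55.64506773770972 [ 0.75 -0.43  0.01] [ 0.35  0.93  0.21  1.6  -0.28  0.65 -0.16]
```

View pics/w20.png

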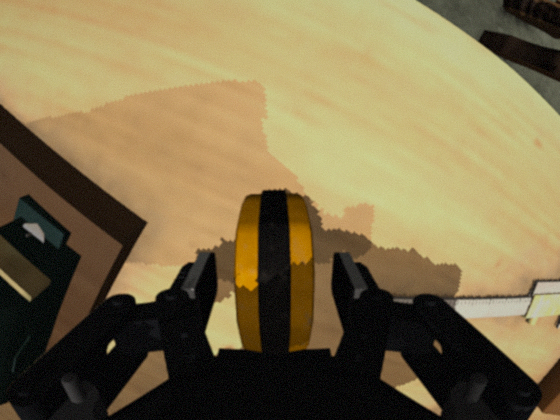

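Tape sits centred between the pads (columns 237–313). Closing.

arm_command:
  series:
    - [0, 0, 0, 0, 0, 0, 0]
    - [0, 0, 0, 0, 0, 0, 0]
    - [0, 0, 0, 0, 0, 0, 0]
    - [0, 0, 0, 0, 0, 0, 0]
    - [0, 0, 0, 0, 0, 0, 0]
    - [0, 0, 0, 0, 0, 0, 0]
    - [0, 0, 0, 0, 0, 0, 0]
    - [0, 0, 0, 0, 0, 0, 0]

```text
clock: 32.52
eef_pos: [583.9, -330.7, 20.8]
tool_rot: [1.971, 1.569, -0.468]
force: [-0.2, 0.7, 5.8]
width: 29.4
```

```bash
python3 - <<'E'
from h import *
s=st()
im,c=snap('wrist')
R=Ro.from_euler('xyz',s['tool_rot']).as_matrix();t=s['eef_pos']
print(R)
# ground-contact geometry: project candidate case far end (own y +38) at heights and near top edge
for oz in (-6,-3,0,3):   # origin tool-z offset; own +y = -tool z
    o=t.copy();o[2]=0; o=o+R[:,2]*oz
    P=np.array([o-R[:,2]*38+[0,0,h] for h in(10,30,50)]);print(oz,proj(c,P)[:,1])
hsv=cv2.cvtColor(im,cv2.COLOR_BGR2HSV)
col=im[150:240,274];print([int(v.max()) for v in col[::3]])
E
```

```text
32.5167 [ 583.91 -330.69   20.75] jaw -49.70295883061546 29.419846221253856 [-0.19  0.67  5.78] [ 0.35  0.93  0.21  1.6  -0.28  0.65 -0.16]
[[ 0.    0.65 -0.76]
 [-0.   -0.76 -0.65]
 [-1.    0.   -0.  ]]
-6 [171.29 179.32 190.07]
-3 [177.44 186.33 198.18]
0 [183.55 193.27 206.19]
3 [189.62 200.14 214.09]
[205, 205, 201, 205, 203, 201, 201, 202, 204, 199, 199, 199, 195, 114, 0, 13, 17, 17, 10, 12, 8, 8, 13, 12, 7, 22, 22, 16, 14, 21]
```

arm_command:
  series:
    - [0, 0, 0, 1, 0, 0, 0]
    - [0, 0, 0, 3, 0, 0, 0]
    - [0, 0, 0, 4, 0, 0, 0]
    - [0, 0, 0, 4, 0, 0, 0]
    - [0, 0, 0, 4, 0, 0, 0]
    - [0, 0, 0.5, 2, 0, 0, 0]
    - [0, -0.5, 2, 0, 0, 0, -3]
    - [0, -1, 3, 0, 0, 0, -5]
    - [0, -1.3, 3.5, 0, 0, 0, -5]
    - [0, -1.3, 3.5, 0, 0, 0, -5]
    - [0, -1.3, 3.5, 0, 0, 0, -5]
    - [0, -1.3, 3.5, 0, 0, 0, -5]
    - [0, -1.3, 3.5, 0, 0, 0, -5]
    - [0, -1.3, 3.5, 0, 0, 0, -5]
    - [0, -1.3, 3.5, 0, 0, 0, -5]
    - [0, -1.3, 3, 0, 0, 0, -4.3]
    - [0, -1, 2, 0, 0, 0, 0]
    - [0, -0.5, 1, 0, 0, 0, 0]
    - [0, 0, 0, 0, 0, 0, 0]
    - [0, 0, 0, 0, 0, 0, 0]

```text
clock: 34.23
eef_pos: [448.9, 30.2, 199.7]
tool_rot: [-2.217, 1.571, 0.804]
force: [1.0, -0.5, -2.4]
width: 29.2
```

```bash
python3 - <<'E'
from h import *
im,c=snap('wrist','w21');st()
E
```

```text
34.2833 [449.42  29.24 199.75] jaw -97.01165307442292 29.302662978587197 [ 0.35 -0.58 -2.17] [-0.53  0.45  0.57  2.1  -0.38  0.69 -1.41]
```

View pics/w21.png

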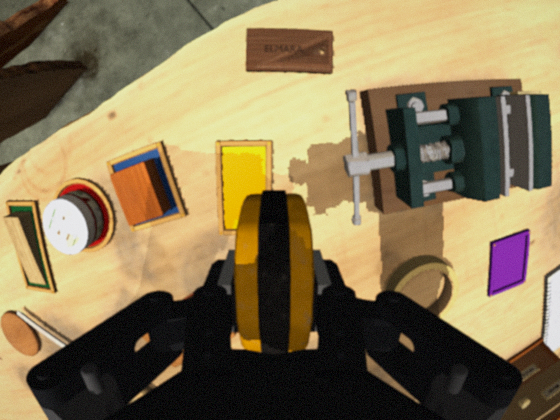

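```bash
python3 - <<'E'
from h import *
im,c=snap('wrist');st()
m,cs=blob(im,(20,120,120),(34,255,255),near=(242,185),minA=300);print(m.sum(),cs.min(0),cs.max(0),*rect(to_plane(c,cs,3)))
hsv=cv2.cvtColor(im,cv2.COLOR_BGR2HSV)
# tray outer corners (px) by eye
print(to_plane(c,[[217,141],[271,140],[273,150],[217,232]],8))
E
```

```text
34.3333 [449.64  28.76 199.76] jaw -97.08218069970397 29.52546498306138 [ 0.44 -0.07 -3.24] [-0.53  0.45  0.57  2.1  -0.38  0.69 -1.41]
3581 [220 146] [268 267] [423.81  63.87] [ 50.96 139.3 ] 82.7458724975586
[[502.08  81.4 ]
 [495.54  25.89]
 [485.    25.13]
 [403.48  97.81]]
```

arm_command:
  series:
    - [0, -0.1, 1, 0, 0, 0, 0]
    - [0, -0.1, 1.5, -1, 0, 0, 0]
    - [0, 0, 0.7, -2.5, 0, 0, 0]
    - [0, 0, 0, -3, 0, 0, 0]
    - [0, 0, 0, -3, 0, 0, 0]
    - [0, 0, 0, -2.5, 0, 0, 0]
    - [0, 0, 0, -1.5, 0, 0, 0]
    - [0, 0, 0, -0.8, 0, 0, 0]
    - [0, 0, 0, 0, 0, 0, 0]
    - [0, 0, 0, 0, 0, 0, 0]

```text
clock: 35.17
eef_pos: [447.2, 62.1, 56.3]
tool_rot: [0.031, 1.57, 3.051]
force: [0.3, -0.3, -2.8]
width: 29.2
```

```bash
python3 - <<'E'
from h import *
im,c=snap('wrist','w22');st()
E
```

```text
35.2167 [447.62  62.06  56.84] jaw -97.01320891553627 29.313511423948274 [-0.52 -0.03 -1.86] [-0.4   0.69  0.29  2.2  -0.62  0.32 -1.27]
```

View pics/w22.png

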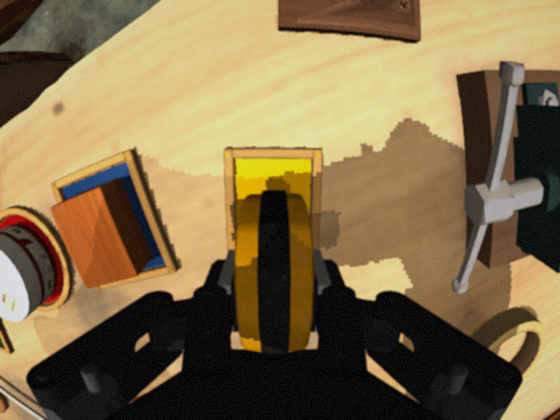

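arm_command:
  series:
    - [0, 0, 0, -1, 0, 0, 0]
    - [0, 0, 0, -1, 0, 0, 0]
    - [0, 0, 0, -0.7, 0, 0, 0]
    - [0, 0, 0, -0.2, 0, 0, 0]
    - [0, 0, 0, 0, 0, 0, 0]
    - [0, 0, 0, 0, 0, 0, 0]

```text
clock: 35.72
eef_pos: [447.7, 62.0, 28.2]
tool_rot: [-2.947, 1.569, 0.073]
force: [0.7, 0.2, -2.4]
width: 29.3
```

```bash
python3 - <<'E'
from h import *
im,c=snap('wrist','w23');st()
cv2.imwrite('pics/c23.png',cv2.resize(im[100:370,180:370],None,fx=2.2,fy=2.2,interpolation=2))
E
```

```text
35.7667 [447.7   62.02  28.22] jaw -96.99036437601663 29.307986883530045 [ 0.68 -0.43 -3.21] [-0.36  0.75  0.24  2.21 -0.7   0.25 -1.19]
```

View pics/c23.png

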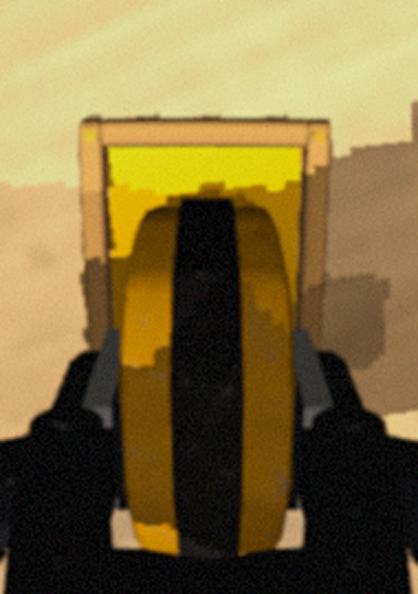

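```bash
python3 - <<'E'
from h import *
im,c=snap('wrist');s=st();R=Ro.from_euler('xyz',s['tool_rot']).as_matrix();t=s['eef_pos']
def tz(v,z): 
    w=to_plane(c,[[274,v]],z)[0];return round(float((np.r_[w,z]-t)@R[:,2]),1)
print('far rim outer',tz(154,8),'inner top',tz(165,8),'inner floor',tz(167,3))
print('near rim', tz(100+510/2.2,8),tz(100+550/2.2,8))
for h in(5,15,35,55): print('tape far end at height',h,tz(190,t[2]-20.75+h))
for h in(40,55,63): print('tape near top edge',h,tz(100+555/2.2,t[2]-20.75+h))
E
```

```text
35.8167 [447.65  61.99  28.17] jaw -96.99324426312906 28.991949594343083 [ 0.34 -0.31 -2.95] [-0.36  0.75  0.24  2.21 -0.7   0.25 -1.19]
far rim outer -51.7 inner top -46.1 inner floor -44.3
near rim 56.5 71.9
tape far end at height 5 -34.1
tape far end at height 15 -36.4
tape far end at height 35 -41.1
tape far end at height 55 -45.7
tape near top edge 40 38.9
tape near top edge 55 25.6
tape near top edge 63 18.5
```

arm_command:
  series:
    - [0, 0, 0, -0.2, 0, 0, 0]
    - [0, 0, 0, -0.2, 0, 0, 0]
    - [0, 0, 0, 0, 0, 0, 0]
    - [0, 0, 0, 0, 0, 0, 0]

```text
clock: 36.15
eef_pos: [447.4, 61.9, 23.7]
tool_rot: [-2.844, 1.57, 0.176]
force: [-0.5, 0.0, 1.4]
width: 29.3
```

arm_command:
  series:
    - [0.35, 0, 0, 0, 0, 0, 0]
    - [0.5, 0, 0, 0, 0, 0, 0]
    - [0.65, 0, 0, 0, 0, 0, 0]
    - [0.65, 0, 0, 0, 0, 0, 0]
    - [0.65, 0, 0, 0, 0, 0, 0]
    - [0.65, 0, 0, 0, 0, 0, 0]
    - [0.65, 0, 0, 1, 0, 0, 0]
    - [0.65, 0, 0, 2, 0, 0, 0]
    - [0.65, 0, 0, 3, 0, 0, 0]
    - [0.65, 0, 0, 4, 0, 0, 0]
    - [0.65, 0, 0, 4, 0, 0, 0]
    - [0.65, 0, 0, 3, 0, 0, 0]
    - [0.65, 0, 0, 1.5, 0, 0, 0]
    - [0.65, 0, 0, 0, 0, 0, 0]
    - [0.65, 0, 0, 0, 0, 0, 0]

```text
clock: 37.4
eef_pos: [447.3, 62.3, 208.9]
tool_rot: [-2.451, 1.569, 0.569]
force: [0.4, -0.5, 0.2]
width: 55.5
```

arm_command:
  series:
    - [0.65, -0.5, 1, 0.5, 0, 0, 3]
    - [0.65, -0.5, 1.5, 0, 0, 0, 6]
    - [0.65, -0.5, 1.5, 0, 0, 0, 7]
    - [0.65, -0.5, 1.5, 0, 0, 0, 7]
    - [0.65, 0, 1.5, 0, 0, 0, 7]
    - [0.65, 0, 1.5, 0, 0, 0, 7]
    - [0.65, 0, 1.5, 0, 0, 0, 7]
    - [0.65, 0, 1, 0, 0, 0, 7]
    - [0.65, 0, 1, 0, 0, 0, 7]
    - [0.65, 0, 0.5, 0, 0, 0, 7]
    - [0.65, 0, 0, 0, 0, 0, 7]
    - [0.65, 0, 0, 0, 0, 0, 7]
    - [0.65, 0, 0, 0, 0, 0, 3]
    - [0.65, 0, 0, 0, 0, 0, 0]
    - [0.65, 0, 0, 0, 0, 0, 0]

```text
clock: 38.65
eef_pos: [426.1, 186.9, 212.6]
tool_rot: [-1.018, 1.568, -2.851]
force: [0.6, -0.5, 0.4]
width: 55.6
```

```bash
python3 - <<'E'
from h import *
im,c=snap('wrist','w24');st()
im,c=snap('side')
cv2.imwrite('pics/s24.png',cv2.resize(im[190:380,130:330],None,fx=3.5,fy=3.1,interpolation=2))
E
```

```text
38.7 [426.3  186.86 212.75] jaw -15.0366852180476 55.51333750710813 [ 0.76 -1.77  0.93] [-0.67  0.41  0.27  2.04 -0.16  0.72 -0.56]
```

View pics/w24.png

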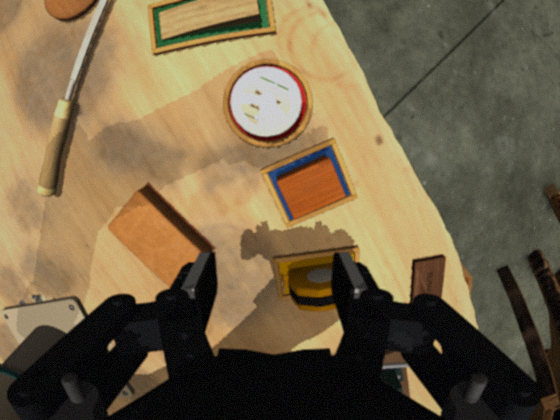

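View pics/s24.png

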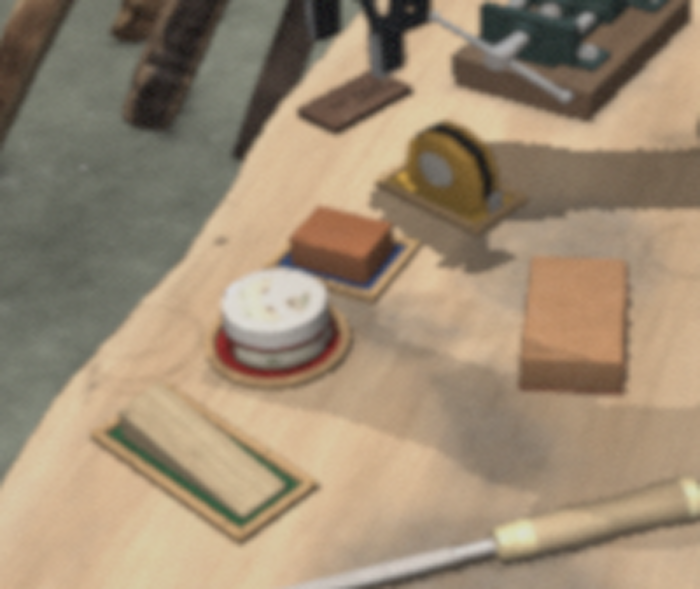

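arm_command:
  series:
    - [0.65, -0.3, 1, 0, 0, 0, 3]
    - [0.65, -0.3, 2, -1, 0, 0, 3]
    - [0.65, -0.3, 2.5, -1, 0, 0, 3]
    - [0.65, -0.3, 2.5, -1, 0, 0, 0]
    - [0.65, -0.3, 2, -1, 0, 0, 0]
    - [0.65, 0, 1, -1, 0, 0, 0]
    - [0.65, 0, 0, 0, 0, 0, 0]
    - [0.65, 0, 0, 0, 0, 0, 0]
    - [0.65, 0, 0, 0, 0, 0, 0]

```text
clock: 39.5
eef_pos: [412.3, 295.7, 163.4]
tool_rot: [0.031, 1.57, -1.645]
force: [-0.0, 0.4, 1.0]
width: 55.7
```

```bash
python3 - <<'E'
from h import *
im,c=snap('wrist','w25');s=st()
m,cs=blob(im,(50,80,20),(85,255,255),near=(270,100),minA=100);print(m.sum(),cs.min(0),cs.max(0),*rect(to_plane(c,cs,3)))
def overlay(p,V,col,z0):
    a=np.radians(p[2]);W=np.c_[np.cos(a)*V[:,0]-np.sin(a)*V[:,1]+p[0],np.sin(a)*V[:,0]+np.cos(a)*V[:,1]+p[1],V[:,2]+z0]
    return proj(c,W)
V=np.array([[-17,55,4],[17,55,4],[17,-55,28],[-17,-55,28]],float)
print(overlay((405.3,384.9,82.6),V,0,3).round())
cv2.imwrite('pics/c25.png',cv2.resize(im[20:200,140:420],None,fx=2.8,fy=2.8,interpolation=2))
E
```

```text
39.55 [412.58 295.6  163.77] jaw -6.086708086612795 55.574852799747624 [ 0.05 -0.57  0.41] [-0.81  0.53  0.2   1.98 -0.16  0.64 -0.62]
1827 [191  72] [325 125] [405.39 384.5 ] [ 48.29 124.57] 82.3572998046875
[[197. 116.]
 [197.  80.]
 [321.  78.]
 [320. 117.]]
```

View pics/w25.png

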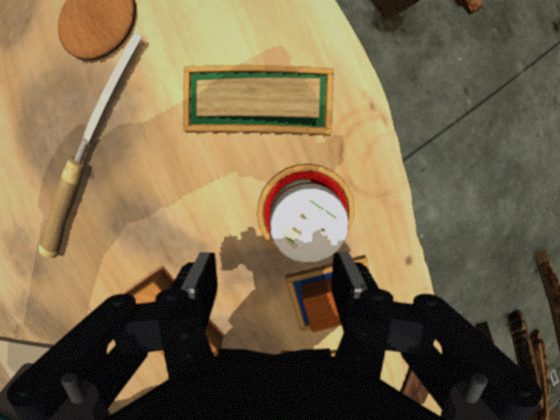

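View pics/c25.png

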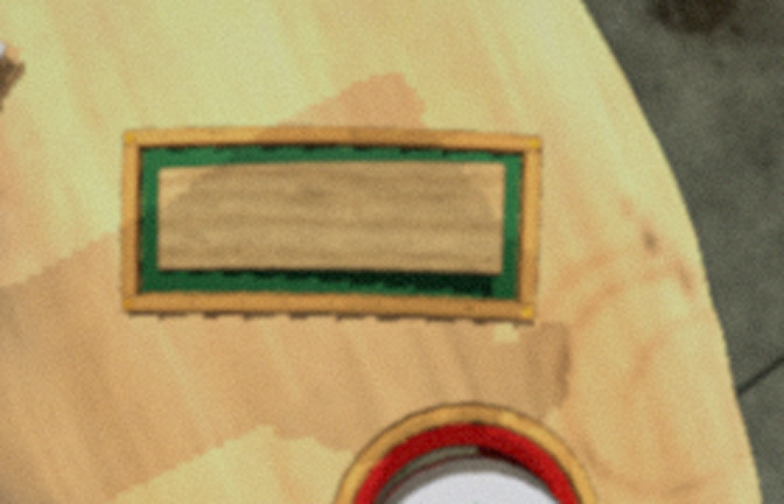

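arm_command:
  series:
    - [0.65, 0.3, -1, 2, 0, 0, 2]
    - [0.65, 0.5, -2.5, 2, 0, 0, 2]
    - [0.65, 0.5, -3.5, 1.5, 0, 0, 2]
    - [0.65, 0.5, -3.5, 0, 0, 0, 0]
    - [0.65, 0.5, -3.5, 0, 0, 0, 0]
    - [0.65, 0.5, -3.5, 0, 0, 0, 0]
    - [0.65, 0.5, -3.5, 0, 0, 0, 0]
    - [0.65, 0.5, -3.5, 0, 0, 0, 0]
    - [0.65, 0.5, -3, 0, 0, 0, 0]
    - [0.65, 0, -2, 0, 0, 0, 0]
    - [0.65, 0, -1, 0, 0, 0, 0]
    - [0.65, 0, 0, 0, 0, 0, 0]
    - [0.65, 0, 0, 0, 0, 0, 0]
    - [0.65, 0, 0, 0, 0, 0, 0]

```text
clock: 40.72
eef_pos: [455.0, -6.7, 218.6]
tool_rot: [2.991, 1.57, 1.422]
force: [-0.5, -0.1, 0.3]
width: 55.3
```

```bash
python3 - <<'E'
from h import *
im,c=snap('wrist','w26');s=st()
cv2.imwrite('pics/c26.png',cv2.resize(im[120:270,160:400],None,fx=3.2,fy=3.2,interpolation=2))
print(proj(c,np.array([[447.,61.5,3],[447,61.5,63],[462.5,174,33]])))
t=to_plane(c,[[0,0]],0)
E
```

```text
40.7667 [455.03  -6.45 218.53] jaw 0.14607748351005112 55.52501778617454 [ 0.01  0.59 -0.34] [-0.2   0.38  0.21  2.06 -0.12  0.72  0.09]
[[267.18 118.43]
 [265.76 118.77]
 [282.18  11.1 ]]
```

View pics/w26.png

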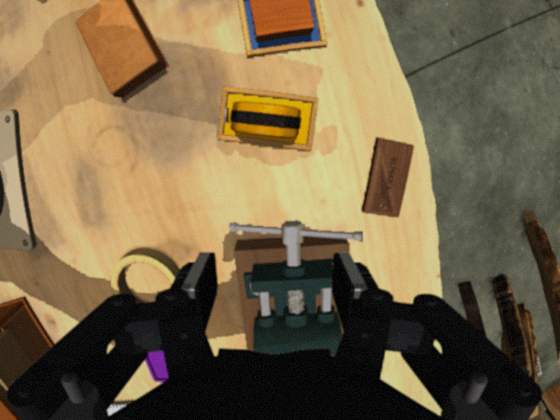

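View pics/c26.png

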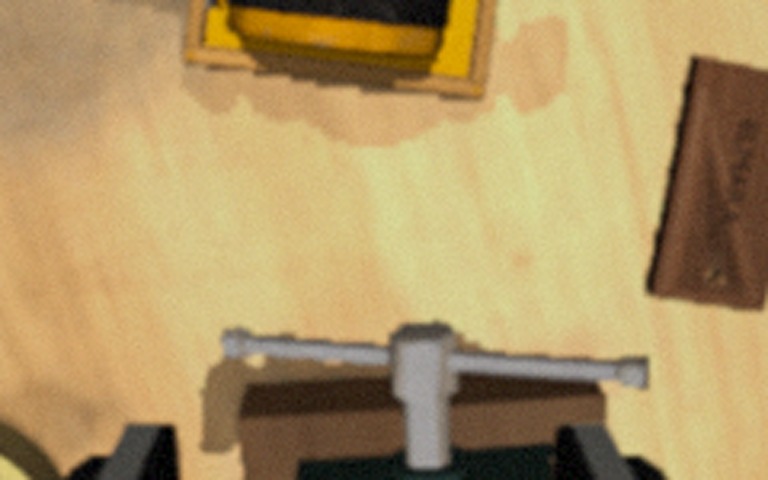

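```bash
python3 - <<'E'
from h import *
im=cv2.imread('pics/w26.png')
cv2.imwrite('pics/c27.png',cv2.resize(im[75:165,205:335],None,fx=6,fy=6,interpolation=2))
E
```

```text
(no output)
```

View pics/c27.png

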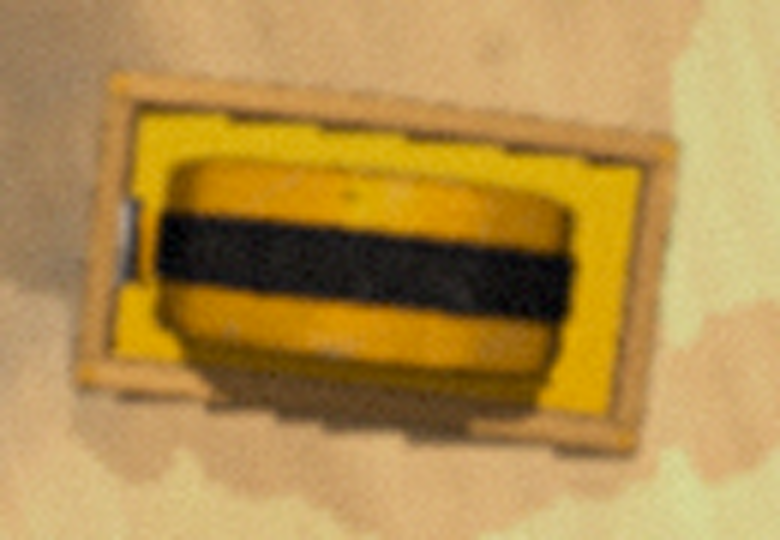

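```bash
python3 - <<'E'
from h import *
im,c=snap('wrist');s=st()
e=np.array([np.cos(np.radians(-7)),np.sin(np.radians(-7))]);o=np.array([447,61.5])
def al(u,v,z): return round(float((to_plane(c,[[205+u/6,75+v/6]],z)[0]-o)@e),1)
print('inner rims',al(125,240,8),al(632,280,8),'floor',al(135,120,3),al(635,180,3), al(612,412,3))
for h in(8,20,35,50):print(h,'case right',al(575,270,3+h),'hook left',al(120,240,3+h),'case left',al(160,250,3+h))
E
```

```text
40.8167 [455.05  -6.48 218.47] jaw 0.15706971802028186 55.50444902263744 [ 0.16  0.07 -0.37] [-0.2   0.38  0.21  2.06 -0.12  0.72  0.09]
inner rims -44.8 46.5 floor -46.3 45.2 46.8
8 case right 35.9 hook left -45.3 case left -37.9
20 case right 34.9 hook left -43.5 case left -36.4
35 case right 33.7 hook left -41.2 case left -34.4
50 case right 32.5 hook left -39.0 case left -32.5
```

```bash
python3 - <<'E'
from h import *
im,c=snap('wrist')
print([(np.round(d['centre']),round(d['conf'],2)) for l in('sample_tile','tape_measure','packing_block') for d in ctrl.spot_in(l,'wrist')][:5])
a=cv2.imread('pics/side0.png');im,c=snap('side','side_end')
cv2.imwrite('pics/tile.png',np.hstack([cv2.resize(x[205:285,190:290],None,fx=3.8,fy=3.8,interpolation=2) for x in(a,im)]))
E
```

```text
[(array([585.,  -0.,   8.]), 0.9), (array([445.,  64.,  61.]), 0.88), (array([464., 166.,  33.]), 0.83)]
```

View pics/tile.png

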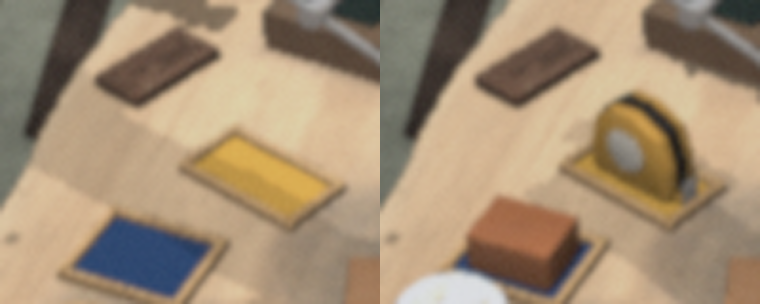

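```bash
python3 - <<'E'
from cell import ctrl
print(ctrl.finish_job())
E
```

```text
the job is handed in; nothing more can be done
None
```

The wax tin, packing block, wedge and tape measure are each in their own tray, set down and released. I handed the job in at about 41 s of the 120 s; it gave no verdict.

| Item | Last check against its tray centre |
|---|---|
| Wax tin | within about 1 mm |
| Packing block | about 1 mm |
| Wedge | within about 1–2 mm, with green floor visible all round it |
| Tape measure | about 3 mm off towards its hook end, hook just inside the rim; upright in the side view |

- **Tilt:** I only judged level from the pictures and the wrist force at each set-down; I did not measure it.
- **Sample tile:** it looks unmoved in the before and after side pictures. The network puts it at (585, 0), against (587, 2) at the start.
- **Readings that disagreed:** two estimates of the tape's position along its length differed by 4–5 mm. The network's last reading for the block was y = 166, against my 173.5 from the outline. I trusted the outline because the network sees only part of the block in that view.
- **Wedge force:** the wrist showed about 12 N as the wedge touched the tray floor. The picture taken afterwards showed it seated correctly.

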